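# Scoop ice from the bin into the steel bowl

## Robot

A 6-joint arm with a two-finger parallel gripper is mounted at the origin on a cart in front of the work surface, level with it; the furniture and walls round the work are solid. World frame = base frame: x ahead of the robot, y to its left, z up, the work surface at z = 0. Lengths are in mm, angles in rad, forces in N, time in s.
With the tool pointing down it reaches from about 325 to 900 mm from the base axis. Payload 3.5 kg.
Tool frame: the origin (TCP) lies at the very end of the fingers, on their centre line; the grasp point (between the pads) lies 19 mm behind it; z points along the fingers, y is the line along which they close (so a half turn about z gives the same grasp; the last joint's range is limited). The gripper opens to 85 mm and grips with 20 to 120 N. Pads are 22 mm wide; open, the fingers measure 114 mm over their backs; the gripper's body (76 mm by 85 mm) begins 54 mm behind the grasp point. The pads swing forward as they close: fully open they stand 13 mm farther back than shut.
Start: joints at [-1.417, 0.276, -0.026, 1.268, 0, 1.467], TCP at [158.729, -604.505, 231.313] pointing down, gripper open.
Joint ranges: [-3.12, 3.12], [-0.85, 1.88], [-1.08, 1.24], [-1.95, 2.15], [-1.57, 1.53], [-3.14, 3.14]. Speed limits (rad/s): [2.57, 2.57, 3.14, 3.14, 3.14, 3.14].

## Interface

Orientations are given as a unit quaternion [w, x, y, z].
In Python, from bench import ctrl gives the robot as it stands.
- The arm moves only by the shell command python3 drive.py 'ROWS'. ROWS is a JSON list of rows, 1 to 20 of them, each written [[rx, ry, rz], [dx, dy, dz], opening]: a rotation vector rx, ry, rz in units of 0.1 rad, then dx, dy, dz in units of 50 mm, then the finger opening in mm; each row is the pose to reach, as a shift and turn from the pose commanded when the command began, along the tool's axes at that moment; what a row does not reach only later rows make up. A row lasts 1/12 s, in which the tool goes at most 41.7 mm and 0.125 rad, less where a joint would pass 70% of its speed; a pose out of reach is approached as far as the arm can. The fingers move at their own pace and stop on an object; the grip force is fixed at half the most. Time passes only in rows, so rows that do not move let the fingers close. It prints the time, the measured TCP pose, the force, the opening and the grip force at its end. Input that does not fit is refused with a message, and nothing moves.
- ctrl.sense(): the state, without advancing time (a new reading comes with each control period).
- ctrl.camera(name): name is "scene" or "top"; returns a dict with "pixels" (480x640x3 uint8, red, green, blue), "range_z" (480x640 float32, mm along the optical axis (not along the pixel's ray), 0 where there is no reading), "vfov" (degrees; the focal length in pixels is half the picture's height over the tangent of half this angle, whatever the lens; pixels are square), "cx", "cy" (the principal point, pixels), "distortion" ([k1, k2, p1, p2, k3] as OpenCV has them; the pictures are not rectified), "R" (3x3) and "t" (3): a world point X has camera coordinates R X + t. Camera axes: x right, y down, z forward; pixel columns grow to the right and rows downward; lengths in mm; the calibration is good to about 2 mm. A picture is of the moment at which its call begins.
- ctrl.hand_in(): hands the job in; it is judged then, once.
The state is a dict: "time": time; "joints": joint angles; "qvel": joint speeds; "joint_efforts": joint torques, N m; "position": TCP position; "eef_rot": TCP orientation; "ft_force": force on the tool from outside, world axes, zero at the start; "torque": the same for the moment, N m; "opening": finger opening in mm; "gripper_force": force on a finger pad.
Only numpy, scipy, OpenCV 4.12 (cv2) and the standard library are available. Lean on these libraries where they do the work, as an engineer would, in place of code of your own. Each camera call takes 0.05 s, during which the arm holds its last target. There are 200 camera calls.

## Task

Take the aluminium scoop from its green tray and use it to put at least four pieces of ice from the blue bin into the steel bowl, without spilling any ice and without the gripper touching the ice. Then lay the scoop flat in its tray again, and slide the bin's clear cover fully shut so that the ice keeps. Leave the bowl where it stands and the tumblers, mug and water bottle alone.

Things in the scene. Friction and masses are not known exactly. Their poses are not given: they have to be found in the camera images.
- ice_bin: Blue open ice bin, fixed, outside 232 (x) x 132 (y) x 82 mm high; walls and floor 6 mm, so 220 x 120 mm inside, 76 mm deep; the side walls' feet slope in, so the flat floor is 80 mm wide (y) and widens to 120 mm at 22 mm above it. Origin: centre of its underside; +x runs from its near end to its far end. Aluminium rails along both long sides (y 62 to 68 mm out) reach 95 mm above the worktop.
- deck_edge (a point): Middle of the near edge, underside, of the bin's clear fixed deck: at (36, 0, 79) mm in the bin's frame, axes as the bin's. The deck, 4 mm thick, roofs the bin from here to the far wall (inner face at bin x = +110 mm); most of the ice lies under it. From the near wall (inner face at bin x = -110 mm) to here the bin is open when the cover is back.
- bin_cover (a joint): Clear sliding cover of the bin, 156 x 118 x 4 mm, top 90.5 mm above the worktop. Value in m: 0 = fully shut (near edge at bin x = -116 mm), 0.148 = fully open, slid along bin +x over the deck and out past the far end. Starts nearly fully open (0.136 or more); stays where it is left; takes about 1.5 N to slide.
- cover_grip (a point): Middle of the top of the black upright grip bar near the cover's near edge: bar 12 mm thick along bin x, 80 mm wide along bin y, its top (here) 24 mm above the cover and 114.5 mm above the worktop. It is at bin x = -100 mm when shut. Axes as the bin's.
- scoop: Flat-bottomed aluminium scoop, 0.16 kg. Origin: centre of the trough's underside; +x to the open lip, z up. Trough x -48 to +48 mm; floor 72 mm wide, 2.6 mm thick; side walls lean out to 84 mm over their tops, 40 mm high at the back, 36 at x = -18, 10 at x = +12, none beyond x = +26; back wall 46 mm high. Starts flat in the tray, +x along tray +x within 0.1 rad, origins within 1 cm.
- scoop_grip (a point): Point in the scoop's straight black handle, (-94.7, 0, 80.7) mm in the scoop's frame, axes as the scoop's. The handle leaves the back wall at (-48, 0, 34) mm and rises backwards (-x, +z) at 45 degrees, 96 mm long, this point 66 mm along it; 18 mm wide with flat sides facing scoop +y and -y, 22 mm deep.
- scoop_lip (a point): Middle of the scoop's lip, underside: (48, 0, 0) mm in the scoop's frame. The lip is 1 mm thick, straight for 56 mm, its corners rounded back to the full floor width at x = +36 mm.
- scoop_tray: Dark green fixed tray for the scoop, 126 (x) x 110 (y) x 26 mm high, walls 4 mm, floor top 4 mm above the worktop (118 x 102 mm inside). Origin: centre of its underside; its +x points roughly away from the robot.
- steel_bowl: Loose round steel bowl, 218 mm across the rim, 86 mm high, about 90 mm across its flat bottom, 0.2 kg, walls flaring. Origin: centre of its underside.
- bowl_mid (a point): Point on the bowl's axis, 50 mm above its underside.
- ice0_mid (a point): Centre of one of seven loose pieces of ice in the bin: pale, see-through, slippery (friction about 0.13) tapered cube, 31 mm wide at the base, 27 mm at the top, 28 mm high, about 24 g, origin at mid-height. They stand two abreast on the floor, one on top.
- ice1_mid (a point): Centre of one of seven loose pieces of ice in the bin: pale, see-through, slippery (friction about 0.13) tapered cube, 31 mm wide at the base, 27 mm at the top, 28 mm high, about 24 g, origin at mid-height. They stand two abreast on the floor, one on top.
- ice2_mid (a point): Centre of one of seven loose pieces of ice in the bin: pale, see-through, slippery (friction about 0.13) tapered cube, 31 mm wide at the base, 27 mm at the top, 28 mm high, about 24 g, origin at mid-height. They stand two abreast on the floor, one on top.
- ice3_mid (a point): Centre of one of seven loose pieces of ice in the bin: pale, see-through, slippery (friction about 0.13) tapered cube, 31 mm wide at the base, 27 mm at the top, 28 mm high, about 24 g, origin at mid-height. They stand two abreast on the floor, one on top.
- ice4_mid (a point): Centre of one of seven loose pieces of ice in the bin: pale, see-through, slippery (friction about 0.13) tapered cube, 31 mm wide at the base, 27 mm at the top, 28 mm high, about 24 g, origin at mid-height. They stand two abreast on the floor, one on top.
- ice5_mid (a point): Centre of one of seven loose pieces of ice in the bin: pale, see-through, slippery (friction about 0.13) tapered cube, 31 mm wide at the base, 27 mm at the top, 28 mm high, about 24 g, origin at mid-height. They stand two abreast on the floor, one on top.
- ice6_mid (a point): Centre of one of seven loose pieces of ice in the bin: pale, see-through, slippery (friction about 0.13) tapered cube, 31 mm wide at the base, 27 mm at the top, 28 mm high, about 24 g, origin at mid-height. They stand two abreast on the floor, one on top.
- blue_tumbler: Blue plastic tumbler, 72 mm across, 85 mm high. Bystander. Origin: centre of underside.
- grey_tumbler: Grey-beige plastic tumbler, 72 mm across, 85 mm high. Bystander. Origin: centre of underside.
- dotted_mug: Cream mug with blue dots, 92 mm across (127 mm with handle), 93 mm high. Bystander. Origin: centre of underside.
- water_bottle: Full water bottle, 62 mm across, 224 mm high; the nearest of three. Bystander. Origin: centre of underside.

How it is judged (in metres and radians):
On the way, in this order (a step that is already met when the one before it is completed fails the run):
1. at least four pieces of ice lie in the steel bowl while the gripper holds the scoop (((distance between each of ice0_mid, ice1_mid, ice2_mid, ice3_mid and bowl_mid below 0.09 m or distance between each of ice0_mid, ice1_mid, ice2_mid, ice4_mid and bowl_mid below 0.09 m or distance between each of ice0_mid, ice1_mid, ice2_mid, ice5_mid and bowl_mid below 0.09 m or distance between each of ice0_mid, ice1_mid, ice2_mid, ice6_mid and bowl_mid below 0.09 m or distance between each of ice0_mid, ice1_mid, ice3_mid, ice4_mid and bowl_mid below 0.09 m or distance between each of ice0_mid, ice1_mid, ice3_mid, ice5_mid and bowl_mid below 0.09 m or distance between each of ice0_mid, ice1_mid, ice3_mid, ice6_mid and bowl_mid below 0.09 m or distance between each of ice0_mid, ice1_mid, ice4_mid, ice5_mid and bowl_mid below 0.09 m or distance between each of ice0_mid, ice1_mid, ice4_mid, ice6_mid and bowl_mid below 0.09 m or distance between each of ice0_mid, ice1_mid, ice5_mid, ice6_mid and bowl_mid below 0.09 m or distance between each of ice0_mid, ice2_mid, ice3_mid, ice4_mid and bowl_mid below 0.09 m or distance between each of ice0_mid, ice2_mid, ice3_mid, ice5_mid and bowl_mid below 0.09 m or distance between each of ice0_mid, ice2_mid, ice3_mid, ice6_mid and bowl_mid below 0.09 m or distance between each of ice0_mid, ice2_mid, ice4_mid, ice5_mid and bowl_mid below 0.09 m or distance between each of ice0_mid, ice2_mid, ice4_mid, ice6_mid and bowl_mid below 0.09 m or distance between each of ice0_mid, ice2_mid, ice5_mid, ice6_mid and bowl_mid below 0.09 m or distance between each of ice0_mid, ice3_mid, ice4_mid, ice5_mid and bowl_mid below 0.09 m or distance between each of ice0_mid, ice3_mid, ice4_mid, ice6_mid and bowl_mid below 0.09 m) or (distance between each of ice0_mid, ice3_mid, ice5_mid, ice6_mid and bowl_mid below 0.09 m or distance between each of ice0_mid, ice4_mid, ice5_mid, ice6_mid and bowl_mid below 0.09 m or distance between each of ice1_mid, ice2_mid, ice3_mid, ice4_mid and bowl_mid below 0.09 m or distance between each of ice1_mid, ice2_mid, ice3_mid, ice5_mid and bowl_mid below 0.09 m or distance between each of ice1_mid, ice2_mid, ice3_mid, ice6_mid and bowl_mid below 0.09 m or distance between each of ice1_mid, ice2_mid, ice4_mid, ice5_mid and bowl_mid below 0.09 m or distance between each of ice1_mid, ice2_mid, ice4_mid, ice6_mid and bowl_mid below 0.09 m or distance between each of ice1_mid, ice2_mid, ice5_mid, ice6_mid and bowl_mid below 0.09 m or distance between each of ice1_mid, ice3_mid, ice4_mid, ice5_mid and bowl_mid below 0.09 m or distance between each of ice1_mid, ice3_mid, ice4_mid, ice6_mid and bowl_mid below 0.09 m or distance between each of ice1_mid, ice3_mid, ice5_mid, ice6_mid and bowl_mid below 0.09 m or distance between each of ice1_mid, ice4_mid, ice5_mid, ice6_mid and bowl_mid below 0.09 m or distance between each of ice2_mid, ice3_mid, ice4_mid, ice5_mid and bowl_mid below 0.09 m or distance between each of ice2_mid, ice3_mid, ice4_mid, ice6_mid and bowl_mid below 0.09 m or distance between each of ice2_mid, ice3_mid, ice5_mid, ice6_mid and bowl_mid below 0.09 m or distance between each of ice2_mid, ice4_mid, ice5_mid, ice6_mid and bowl_mid below 0.09 m or distance between each of ice3_mid, ice4_mid, ice5_mid, ice6_mid and bowl_mid below 0.09 m)) and contact force between the fingers and scoop above 1 N), for 0.2 s.
2. the scoop lies flat in its tray (x of scoop in the frame of scoop_tray between -0.03 and 0.03 m and y of scoop in the frame of scoop_tray between -0.03 and 0.03 m and height (world z) of scoop below 0.012 m and angle between scoop's own z axis and vertical below 0.15 rad), for 0.2 s.
At the end, for the whole second after the job is handed in: At least 4 pieces of ice in the bowl (within 90 mm of bowl_mid), every other piece inside the bin; scoop flat in its tray (origin within 30 mm of the tray's along each tray axis, tilt under 0.15 rad) and still; bowl upright and still; cover shut to within 6 mm (all of step 2 and ((distance between each of ice0_mid, ice1_mid, ice2_mid, ice3_mid and bowl_mid below 0.09 m or distance between each of ice0_mid, ice1_mid, ice2_mid, ice4_mid and bowl_mid below 0.09 m or distance between each of ice0_mid, ice1_mid, ice2_mid, ice5_mid and bowl_mid below 0.09 m or distance between each of ice0_mid, ice1_mid, ice2_mid, ice6_mid and bowl_mid below 0.09 m or distance between each of ice0_mid, ice1_mid, ice3_mid, ice4_mid and bowl_mid below 0.09 m or distance between each of ice0_mid, ice1_mid, ice3_mid, ice5_mid and bowl_mid below 0.09 m or distance between each of ice0_mid, ice1_mid, ice3_mid, ice6_mid and bowl_mid below 0.09 m or distance between each of ice0_mid, ice1_mid, ice4_mid, ice5_mid and bowl_mid below 0.09 m or distance between each of ice0_mid, ice1_mid, ice4_mid, ice6_mid and bowl_mid below 0.09 m or distance between each of ice0_mid, ice1_mid, ice5_mid, ice6_mid and bowl_mid below 0.09 m or distance between each of ice0_mid, ice2_mid, ice3_mid, ice4_mid and bowl_mid below 0.09 m or distance between each of ice0_mid, ice2_mid, ice3_mid, ice5_mid and bowl_mid below 0.09 m or distance between each of ice0_mid, ice2_mid, ice3_mid, ice6_mid and bowl_mid below 0.09 m or distance between each of ice0_mid, ice2_mid, ice4_mid, ice5_mid and bowl_mid below 0.09 m or distance between each of ice0_mid, ice2_mid, ice4_mid, ice6_mid and bowl_mid below 0.09 m or distance between each of ice0_mid, ice2_mid, ice5_mid, ice6_mid and bowl_mid below 0.09 m or distance between each of ice0_mid, ice3_mid, ice4_mid, ice5_mid and bowl_mid below 0.09 m or distance between each of ice0_mid, ice3_mid, ice4_mid, ice6_mid and bowl_mid below 0.09 m) or (distance between each of ice0_mid, ice3_mid, ice5_mid, ice6_mid and bowl_mid below 0.09 m or distance between each of ice0_mid, ice4_mid, ice5_mid, ice6_mid and bowl_mid below 0.09 m or distance between each of ice1_mid, ice2_mid, ice3_mid, ice4_mid and bowl_mid below 0.09 m or distance between each of ice1_mid, ice2_mid, ice3_mid, ice5_mid and bowl_mid below 0.09 m or distance between each of ice1_mid, ice2_mid, ice3_mid, ice6_mid and bowl_mid below 0.09 m or distance between each of ice1_mid, ice2_mid, ice4_mid, ice5_mid and bowl_mid below 0.09 m or distance between each of ice1_mid, ice2_mid, ice4_mid, ice6_mid and bowl_mid below 0.09 m or distance between each of ice1_mid, ice2_mid, ice5_mid, ice6_mid and bowl_mid below 0.09 m or distance between each of ice1_mid, ice3_mid, ice4_mid, ice5_mid and bowl_mid below 0.09 m or distance between each of ice1_mid, ice3_mid, ice4_mid, ice6_mid and bowl_mid below 0.09 m or distance between each of ice1_mid, ice3_mid, ice5_mid, ice6_mid and bowl_mid below 0.09 m or distance between each of ice1_mid, ice4_mid, ice5_mid, ice6_mid and bowl_mid below 0.09 m or distance between each of ice2_mid, ice3_mid, ice4_mid, ice5_mid and bowl_mid below 0.09 m or distance between each of ice2_mid, ice3_mid, ice4_mid, ice6_mid and bowl_mid below 0.09 m or distance between each of ice2_mid, ice3_mid, ice5_mid, ice6_mid and bowl_mid below 0.09 m or distance between each of ice2_mid, ice4_mid, ice5_mid, ice6_mid and bowl_mid below 0.09 m or distance between each of ice3_mid, ice4_mid, ice5_mid, ice6_mid and bowl_mid below 0.09 m)) and (distance between ice0_mid and bowl_mid below 0.09 m or (x of ice0_mid in the frame of ice_bin between -0.112 and 0.112 m and y of ice0_mid in the frame of ice_bin between -0.062 and 0.062 m and height (world z) of ice0_mid below 0.085 m)) and (distance between ice1_mid and bowl_mid below 0.09 m or (x of ice1_mid in the frame of ice_bin between -0.112 and 0.112 m and y of ice1_mid in the frame of ice_bin between -0.062 and 0.062 m and height (world z) of ice1_mid below 0.085 m)) and (distance between ice2_mid and bowl_mid below 0.09 m or (x of ice2_mid in the frame of ice_bin between -0.112 and 0.112 m and y of ice2_mid in the frame of ice_bin between -0.062 and 0.062 m and height (world z) of ice2_mid below 0.085 m)) and (distance between ice3_mid and bowl_mid below 0.09 m or (x of ice3_mid in the frame of ice_bin between -0.112 and 0.112 m and y of ice3_mid in the frame of ice_bin between -0.062 and 0.062 m and height (world z) of ice3_mid below 0.085 m)) and (distance between ice4_mid and bowl_mid below 0.09 m or (x of ice4_mid in the frame of ice_bin between -0.112 and 0.112 m and y of ice4_mid in the frame of ice_bin between -0.062 and 0.062 m and height (world z) of ice4_mid below 0.085 m)) and (distance between ice5_mid and bowl_mid below 0.09 m or (x of ice5_mid in the frame of ice_bin between -0.112 and 0.112 m and y of ice5_mid in the frame of ice_bin between -0.062 and 0.062 m and height (world z) of ice5_mid below 0.085 m)) and (distance between ice6_mid and bowl_mid below 0.09 m or (x of ice6_mid in the frame of ice_bin between -0.112 and 0.112 m and y of ice6_mid in the frame of ice_bin between -0.062 and 0.062 m and height (world z) of ice6_mid below 0.085 m)) and value of joint bin_cover below 0.006 m and angle between steel_bowl's own z axis and vertical below 0.1 rad and linear speed of each of scoop, steel_bowl below 0.03 m/s); the robot touches nothing.
It fails at once if the gripper or arm touches the ice (over 0.5 N) (contact force between any of the fingers, the arm and ice0 above 0.5 N or contact force between any of the fingers, the arm and ice1 above 0.5 N or contact force between any of the fingers, the arm and ice2 above 0.5 N or contact force between any of the fingers, the arm and ice3 above 0.5 N or contact force between any of the fingers, the arm and ice4 above 0.5 N or contact force between any of the fingers, the arm and ice5 above 0.5 N or contact force between any of the fingers, the arm and ice6 above 0.5 N).
It fails at once if the bowl is pushed more than 40 mm from its place (distance of steel_bowl from where it was at the start of the episode above 0.04 m).
It fails at once if a tumbler, the mug or the water bottle is pushed more than 30 mm or tipped (distance of any of blue_tumbler, grey_tumbler, dotted_mug, water_bottle from where it was at the start of the episode above 0.03 m or angle between any of blue_tumbler, grey_tumbler, dotted_mug, water_bottle's own z axis and vertical above 0.25 rad).
It also fails if it takes over 72 s, if anything falls off the work surface, if the arm or the gripper's body presses on something with over 40 N, if the wrist force passes 120 N, or if a joint passes its speed limit or range.

## Working session

There is one attempt and no reset: what is moved stays moved. The work goes in short steps, Python scripts to look and compute and a shell command to move; the robot and the scene stay as the last step left them, time stands still between calls to the robot, and variables do not carry over. Pictures are saved under pics/ and viewed, at most 10 in all, crops included, and the job is handed in when it is done.

```bash
ls; mkdir -p pics; python3 - <<'E'
from bench import ctrl
import cv2, numpy as np
s=ctrl.sense(); print(s)
for n in("scene","top"):
    c=ctrl.camera(n); cv2.imwrite(f"pics/{n}0.png",c["pixels"][:,:,::-1]); np.savez(f"{n}0.npz",**{k:np.array(v) for k,v in c.items()})
    print(n,c["vfov"],c["cx"],c["cy"],c["distortion"],np.array(c["R"]).round(3).tolist(),c["t"])
E
```

```text
bench.py
drive.py
pics
{'time': 0.0, 'joints': array([-1.41738729e+00,  2.77169247e-01, -2.79097911e-02,  1.26800372e+00,
        1.01080816e-06,  1.46738387e+00]), 'qvel': array([-6.61042273e-04, -1.79089454e-03, -1.99511573e-03,  2.25030096e-04,
        5.25459909e-05, -2.15017415e-04]), 'joint_efforts': array([-3.37135561e-04, -4.45507836e+01,  2.95203120e+01,  1.62443222e-02,
       -2.85559681e-04, -2.21221036e-06]), 'position': array([ 158.61601341, -603.71778147,  230.12358426]), 'eef_rot': array([-1.14286993e-03,  9.91766015e-01,  1.28058051e-01, -2.80701865e-05]), 'ft_force': array([ 0.45052013,  0.80959642, -0.09525551]), 'torque': array([ 0.04317297, -0.03245101, -0.02691183]), 'gripper_force': 0.0, 'opening': 85.27000166522055}
scene 52.45629069348038 327.049746417071 238.33559503798327 [-0.13679392  0.          0.          0.          0.        ] [[-0.594, -0.804, 0.019], [-0.452, 0.315, -0.834], [0.665, -0.504, -0.551]] [ 320.71070463  333.62616931 1042.33802555]
top 46.594418635879755 321.05064778010217 238.8992032769098 [-0.16504395  0.          0.          0.          0.        ] [[0.136, -0.991, -0.001], [-0.913, -0.125, -0.387], [0.384, 0.054, -0.922]] [ -85.13619205  537.18384057 1907.23662188]
```
View pics/scene0.png

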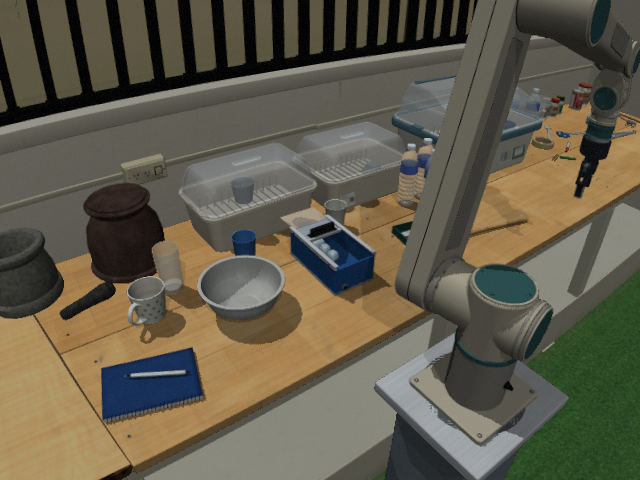

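View pics/top0.png

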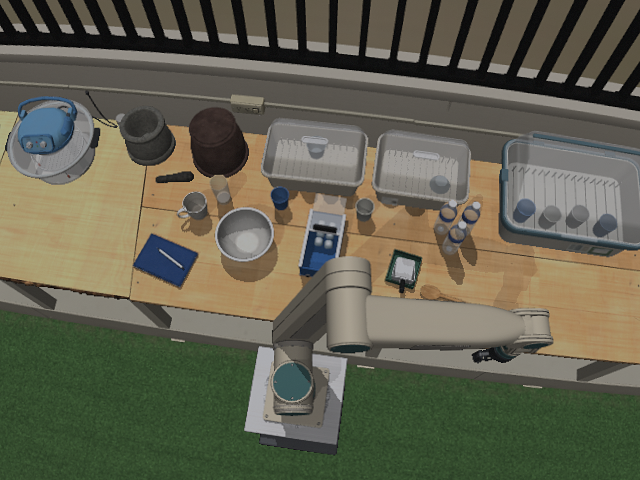

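The top view shows the bowl at about (245,234), the bin at (323,242), and the tray with the scoop at (404,268) with its handle towards the robot (402,285). The bottles are at (455,225) and the tumblers at (281,200) and (365,208). I need an enlarged crop.

```bash
cat > h.py <<'E'
import numpy as np, cv2
from bench import ctrl
from scipy.spatial.transform import Rotation as Ro
def K(c):
    f=240/np.tan(np.radians(float(c["vfov"]))/2)
    return np.array([[f,0,c["cx"]],[0,f,c["cy"]],[0,0,1.]])
def ray(c,px):
    px=np.array(px,float).reshape(-1,1,2)
    u=cv2.undistortPoints(px,K(c),np.array(c["distortion"])).reshape(-1,2)
    return np.c_[u,np.ones(len(u))]
def at_z(c,px,z):
    R,t=np.array(c["R"]),np.array(c["t"]); d=ray(c,px)@R; o=-R.T@t
    z=np.broadcast_to(z,(len(d),))
    return o+d*((z-o[2])/d[:,2])[:,None]
def cloud(c):
    v,u=np.mgrid[:480,:640]; r=ray(c,np.c_[u.ravel(),v.ravel()])
    P=(r*c["range_z"].reshape(-1,1)-np.array(c["t"]))@np.array(c["R"])
    P[c["range_z"].ravel()==0]=np.nan
    return P.reshape(480,640,3)
def proj(c,X):
    return cv2.projectPoints(np.array(X,float).reshape(-1,1,3),cv2.Rodrigues(np.array(c["R"]))[0],np.array(c["t"],float),K(c),np.array(c["distortion"]))[0].reshape(-1,2)
E
python3 - <<'E'
import cv2,numpy as np
a=cv2.imread("pics/top0.png")
cr=a[190:310,290:430]; cv2.imwrite("pics/c1.png",cv2.resize(cr,None,fx=5,fy=5,interpolation=cv2.INTER_CUBIC)[:600,:700])
a=cv2.imread("pics/scene0.png")
cr=a[200:300,280:430]; cv2.imwrite("pics/c2.png",cv2.resize(cr,None,fx=5,fy=5,interpolation=cv2.INTER_CUBIC))
E
```

View pics/c1.png

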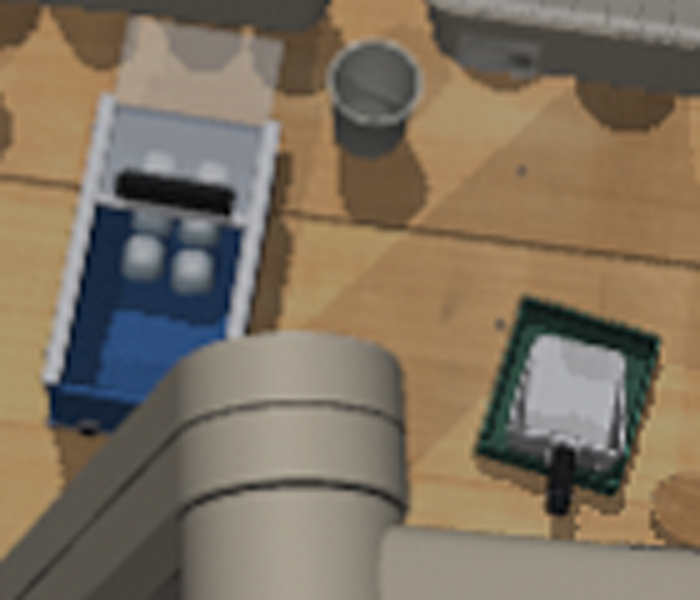

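View pics/c2.png

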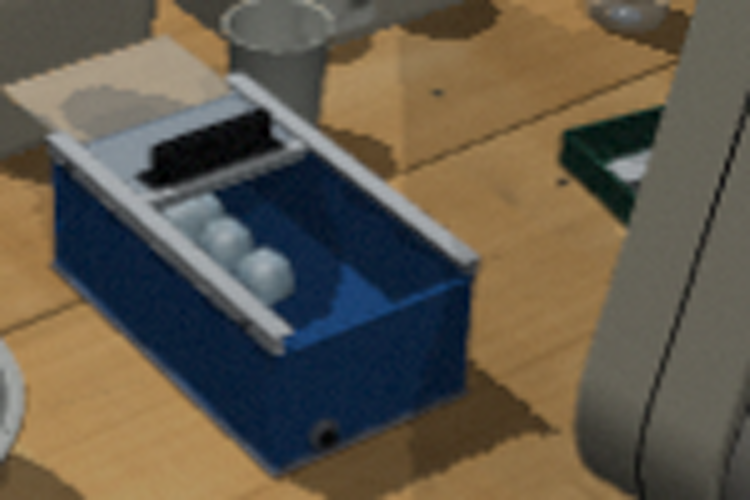

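Bin rails, grip bar (crop 175,190), two visible columns of ice just under and in front of the deck edge, and the scoop in its tray with the handle end at crop (558,510). The next step is to measure the poses.

```bash
cat > meas.py <<'E'
from h import *
from scipy.optimize import least_squares
T=dict(np.load("top0.npz")); S=dict(np.load("scene0.npz"))
t=lambda x,y:((x+.5)/5-.5+290,(y+.5)/5-.5+190)
s=lambda x,y:((x+.5)/5-.5+280,(y+.5)/5-.5+200)
def pose(p,m): # p=x,y,th
    m=np.array(m,float); c,sn=np.cos(p[2]),np.sin(p[2])
    return np.c_[p[0]+c*m[:,0]-sn*m[:,1],p[1]+sn*m[:,0]+c*m[:,1],m[:,2]]
# bin: rail tops
obsT=[t(50,381),t(105,98),t(272,124)]; mT=[[-116,65,95],[116,65,95],[116,-65,95]]
obsS=[s(280,343),s(474,266),s(57,142),s(238,80),s(278,472),s(466,392)]; mS=[[-116,65,95],[-116,-65,95],[116,65,95],[116,-65,95],[-116,66,0],[-116,-66,0]]
f=lambda p:np.r_[(proj(T,pose(p,mT))-obsT).ravel()*1.5,(proj(S,pose(p,mS))-obsS).ravel()]
r=least_squares(f,[500,0,0]);print("bin",r.x,r.fun.round(1)); b=r.x
obs=[t(525,297),t(660,338),t(478,455)]
m=[[63,55,26],[63,-55,26],[-63,55,26]]
g=lambda p:(proj(T,pose(p,m))-obs).ravel()
q=least_squares(g,[500,-300,0]);print("tray",q.x,q.fun.round(1))
print(at_z(T,[t(540,337),t(615,347)],6).round(1),"lip ends;  grip bar top",at_z(T,[t(118,180),t(233,197)],114.5).round(1))
print("handle end", at_z(T,[t(558,510)],100).round(1), at_z(T,[t(565,450)],40).round(1))
C=cloud(T)
def tobin(X): 
    d=X-np.array([b[0],b[1],0]);c,sn=np.cos(b[2]),np.sin(b[2]);return np.c_[c*d[:,0]+sn*d[:,1],-sn*d[:,0]+c*d[:,1],d[:,2]]
print("gripbar in bin",tobin(at_z(T,[t(118,180),t(233,197)],114.5)).round(1))
print("ice tops in bin",tobin(at_z(T,[t(143,248),t(193,262),t(150,218),t(200,232),t(160,158),t(212,168)],[34,34,34,34,34,34])).round(1))
for n,px in (("ice",[t(143,248),t(193,262),t(143,265),t(193,280)]),("scoop",[t(580,380),t(558,500),t(562,470),t(545,345)]),("floor",[t(160,330)])):
    for u,v in px: print(n,C[round(v),round(u)].round(1), tobin(C[round(v),round(u)][None]).round(1))
# bowl: rim from cloud
D=C[200:280,205:290].reshape(-1,3);D=D[(D[:,2]>80)&(D[:,2]<90)]
o=least_squares(lambda p:np.hypot(D[:,0]-p[0],D[:,1]-p[1])-107,[*np.median(D,0)[:2]],loss="soft_l1");print("bowl",o.x,len(D),np.abs(o.fun).mean())
E
python3 meas.py
```

```text
bin [ 5.46547466e+02 -1.64919331e+01 -3.34721424e-02] [-0.8  1.  -0.1 -0.6  1.5 -0.5  0.5 -0.7  0.9 -1.1 -1.3 -0.8 -0.5 -0.8
 -0.4  2.   0.3  1.3]
tray [ 5.01331231e+02 -3.27701805e+02 -1.60412868e-01] [-0.8  0.5  0.5  0.2  0.2 -0.7]
[[ 552.  -302.1    6. ]
 [ 551.5 -359.2    6. ]] lip ends;  grip bar top [[589.3  23.5 114.5]
 [587.2 -61.2 114.5]]
handle end [[ 386.5 -317.   100. ]] [[ 452.7 -324.6   40. ]]
gripbar in bin [[ 41.4  41.4 114.5]
 [ 42.2 -43.3 114.5]]
ice tops in bin [[ 24.8  20.5  34. ]
 [ 19.9 -18.4  34. ]
 [ 49.9  19.5  34. ]
 [ 44.9 -19.6  34. ]
 [100.3  20.5  34. ]
 [ 98.7 -20.   34. ]]
ice [572.3   4.   34.9] [[25.1 21.3 34.9]]
ice [569.5 -34.4  24.8] [[ 23.5 -17.1  24.8]]
ice [559.9   2.3  25.9] [[12.7 19.2 25.9]]
ice [555.9 -36.3  18.4] [[ 10.  -19.4  18.4]]
scoop [ 516.9 -335.6   14.4] [[ -19.  -320.    14.4]]
scoop [ 388.1 -314.5  112.4] [[-148.4 -303.2  112.4]]
scoop [ 415.9 -317.8   96.8] [[-120.5 -305.5   96.8]]
scoop [ 546.6 -308.5    1. ] [[   9.8 -291.8    1. ]]
floor [518.9 -18.5   2.5] [[-27.6  -2.9   2.5]]
bowl [536.60836704 272.46108635] 336 7.785852479295384
```

```bash
cat > plan.py <<'E'
from h import *
TILT=np.radians(35)
c,s=np.cos(TILT),np.sin(TILT)
ST=np.array([[c,0,s],[0,-1,0],[s,0,-c]]).T   # cols: tool axes in scoop frame
G=np.array([-94.7,0,80.7]); 
BIN=(546.5,-16.5,-.0335)
def Rs(psi,a): return Ro.from_euler("ZY",[psi,a]).as_matrix()
def tool_from_scoop(o,psi,a):
    R=Rs(psi,a)@ST; return o+Rs(psi,a)@G+19*R[:,2],R
def cur():
    q=ctrl.sense(); w=q["eef_rot"]; return q["position"],Ro.from_quat([*w[1:],w[0]]).as_matrix(),q
def delta(p,R,p0=None,R0=None):
    if p0 is None: p0,R0,_=cur()
    r=Ro.from_matrix(R0.T@R).as_rotvec(); d=R0.T@(p-p0)
    return np.r_[r.round(3),d.round(1)].tolist()
def scoop_now():
    p,R,_=cur(); A=R@ST.T; o=p-19*R[:,2]-A@G; e=Ro.from_matrix(A).as_euler("ZYX"); return o,e
def binw(x,y,z):
    b=BIN;return np.array([b[0]+np.cos(b[2])*x-np.sin(b[2])*y,b[1]+np.sin(b[2])*x+np.cos(b[2])*y,z])
def wbin(P):
    b=BIN;d=P-np.array([b[0],b[1],0]);return np.array([np.cos(b[2])*d[0]+np.sin(b[2])*d[1],-np.sin(b[2])*d[0]+np.cos(b[2])*d[1],d[2]])
E
python3 - <<'E'
from plan import *
T=dict(np.load("top0.npz")); C=cloud(T)
im=T["pixels"][275:295,396:412].max(2); P=C[275:295,396:412]
m=(im<60)&(P[...,2]>55)&(P[...,2]<130); H=P[m]; print(len(H)); print(H[np.argsort(H[:,0])][::3].round(1))
k=np.polyfit(H[:,0],H[:,1],1); yaw=np.arctan(k[0]); print("yaw",yaw,"y at 408",np.polyval(k,408), "z at 408 top", np.polyval(np.polyfit(H[:,0],H[:,2],1),408),np.polyfit(H[:,0],H[:,2],1))
print("handle end x",H[:,0].min())
# lip: bright scoop px 
B=C[200:280,205:290].reshape(-1,3)
z=B[(B[:,2]>70)&(B[:,2]<100)]
print("bowl bbox",z.min(0),z.max(0),np.percentile(z,[1,99],axis=0).round(1))
E
```

```text
64
[[ 383.6 -316.   104. ]
 [ 386.9 -312.2  103.7]
 [ 387.4 -315.8  103.6]
 [ 390.  -311.8  105.2]
 [ 392.5 -321.1  113. ]
 [ 394.5 -315.1  104.1]
 [ 396.7 -314.3  108.5]
 [ 398.4 -310.   113.2]
 [ 404.  -321.8  100.7]
 [ 406.3 -326.    95.2]
 [ 408.4 -318.4   97.2]
 [ 411.4 -317.9   99.3]
 [ 415.9 -317.8   96.8]
 [ 418.1 -315.1   89. ]
 [ 421.9 -314.8   88.8]
 [ 425.  -322.5   82.8]
 [ 427.3 -311.6   82.8]
 [ 432.3 -326.8   73.8]
 [ 435.  -312.4   71.6]
 [ 437.8 -323.5   67.7]
 [ 439.4 -315.7   71.2]
 [ 447.4 -320.1   60.7]]
yaw -0.07807223406868519 y at 408 -317.1856769027949 z at 408 top 95.6613949777344 [ -0.75565188 403.96736184]
handle end x 383.60652765618636
bowl bbox [427.95168854 143.11552196  70.00891643] [695.44731357 445.63159783  99.87930563] [[430.8 153.6  70.5]
 [688.8 443.   97.9]]
```

```bash
python3 - <<'E'
from plan import *
p,R=tool_from_scoop(np.array([500.3,-325.8,4]),-.093,0)
print(p,"pre",delta(p-100*R[:,2],R),"z",R[:,2])
E
```

```text
[ 416.86009312 -318.01763917   69.13611116] pre [-0.109, 0.605, 0.338, 268.5, -230.3, 79.7] z [ 0.57109779 -0.05326575 -0.81915204]
```

Careful with the scale: shifts go in units of 50 mm and turns go in units of 0.1 rad. That gives: 268.5 mm is 5.37, -230.3 mm is -4.606, 0.605 rad is 6.05.

```bash
python3 drive.py '[[[-1.09, 6.05, 3.38], [5.37, -4.606, 1.594], 85], [[-1.09, 6.05, 3.38], [5.37, -4.606, 1.594], 85], [[-1.09, 6.05, 3.38], [5.37, -4.606, 1.594], 85], [[-1.09, 6.05, 3.38], [5.37, -4.606, 1.594], 85], [[-1.09, 6.05, 3.38], [5.37, -4.606, 1.594], 85], [[-1.09, 6.05, 3.38], [5.37, -4.606, 1.594], 85], [[-1.09, 6.05, 3.38], [5.37, -4.606, 1.594], 85], [[-1.09, 6.05, 3.38], [5.37, -4.606, 1.594], 85], [[-1.09, 6.05, 3.38], [5.37, -4.606, 1.594], 85], [[-1.09, 6.05, 3.38], [5.37, -4.606, 1.594], 85], [[-1.09, 6.05, 3.38], [5.37, -4.606, 1.594], 85], [[-1.09, 6.05, 3.38], [5.37, -4.606, 1.594], 85], [[-1.09, 6.05, 3.38], [5.37, -4.606, 1.594], 85]]'
cat > look.py <<'E'
import sys
from h import *
n,cam,x0,y0,w,h,f=sys.argv[1],sys.argv[2],*map(int,sys.argv[3:8])
c=ctrl.camera(cam); np.savez(n+".npz",**{k:np.array(v) for k,v in c.items()})
cv2.imwrite(f"pics/{n}.png",cv2.resize(c["pixels"][y0:y0+h,x0:x0+w,::-1],None,fx=f,fy=f,interpolation=cv2.INTER_CUBIC))
E
python3 look.py s1 scene 180 170 320 200 2; python3 look.py t1 top 200 180 260 130 3
python3 - <<'E'
from plan import *
p,R=tool_from_scoop(np.array([500.3,-325.8,4]),-.093,0)
print(delta(p-100*R[:,2],R),delta(p,R),ctrl.sense()["joints"].round(2))
# merge both into one picture
a=cv2.imread("pics/s1.png");b=cv2.imread("pics/t1.png")
b=cv2.resize(b,(640,320)); a=a[100:380]
cv2.imwrite("pics/m1.png",np.vstack([a,b]))
E
```

```text
time: 1.18
position: [360.0, -315.2, 152.4]
eef_rot: [0.016, 0.952, -0.044, 0.301]
ft_force: [-0.3, -0.9, -0.4]
opening: 84.9
gripper_force: 0.0
[0.004, -0.001, 0.001, -1.0, -2.7, 0.8] [0.004, -0.001, 0.001, -1.1, -3.0, 100.8] [-1.18 -0.15 -0.8   0.6   0.53  2.14]
```

View pics/m1.png

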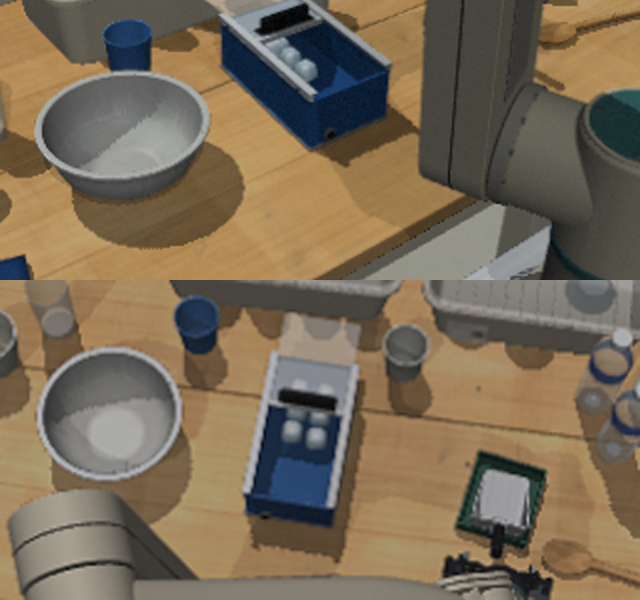

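The picture shows the bowl rim spanning (38–182, 348–478), the bin in full with its near end at about (290,517), and the gripper open right behind the scoop handle at (497,545). I'll move in along the tool axis and grasp.

```bash
python3 drive.py '[[[0, 0, 0], [-0.02, -0.06, 0.5], 85], [[0, 0, 0], [-0.02, -0.06, 1], 85], [[0, 0, 0], [-0.02, -0.06, 1.5], 85], [[0, 0, 0], [-0.02, -0.06, 1.8], 85], [[0, 0, 0], [-0.02, -0.06, 2.02], 85], [[0, 0, 0], [-0.02, -0.06, 2.02], 85], [[0, 0, 0], [-0.02, -0.06, 2.02], 0], [[0, 0, 0], [-0.02, -0.06, 2.02], 0], [[0, 0, 0], [-0.02, -0.06, 2.02], 0], [[0, 0, 0], [-0.02, -0.06, 2.02], 0], [[0, 0, 0], [-0.02, -0.06, 2.02], 0], [[0, 0, 0], [-0.02, -0.06, 2.02], 0]]'
python3 - <<'E'
import cv2,numpy as np
a=np.load("t1.npz")["pixels"][:,:,::-1]
cv2.imwrite("pics/c3.png",cv2.resize(a[200:282,288:356],None,fx=7,fy=7,interpolation=cv2.INTER_CUBIC))
E
```

```text
time: 2.28
position: [417.3, -316.9, 69.2]
eef_rot: [0.016, 0.952, -0.044, 0.301]
ft_force: [-2.9, -1.0, 3.7]
opening: 17.1
gripper_force: 60.8
```

View pics/c3.png

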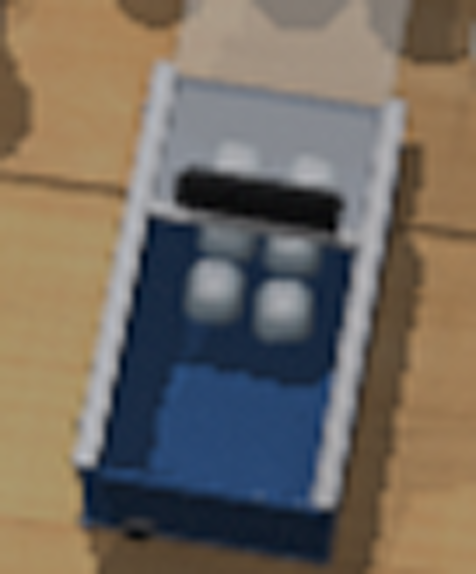

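The bin is clear now: rail ends at (162,65), (85,465), (396,102) and (325,505) in the crop. The front ice tops are at (215,278) and (284,298).

```bash
python3 - <<'E'
from plan import *
from scipy.optimize import least_squares
T=dict(np.load("t1.npz"));S=dict(np.load("scene0.npz"))
t=lambda x,y:((x+.5)/7-.5+288,(y+.5)/7-.5+200)
s=lambda x,y:((x+.5)/5-.5+280,(y+.5)/5-.5+200)
def pose(p,m):
    m=np.array(m,float); c,sn=np.cos(p[2]),np.sin(p[2])
    return np.c_[p[0]+c*m[:,0]-sn*m[:,1],p[1]+sn*m[:,0]+c*m[:,1],m[:,2]]
mT=[[116,65,95],[-116,65,95],[116,-65,95],[-116,-65,95]]; oT=[t(163,63),t(85,466),t(396,100),t(325,508)]
mS=[[-116,65,95],[-116,-65,95],[116,65,95],[116,-65,95],[-116,66,0],[-116,-66,0]]
oS=[s(280,343),s(474,266),s(57,142),s(238,80),s(278,472),s(466,392)]
fT=lambda p:(proj(T,pose(p,mT))-oT).ravel(); fS=lambda p:(proj(S,pose(p,mS))-oS).ravel()
for f in (fT,fS,lambda p:np.r_[2*fT(p),fS(p)]):
    r=least_squares(f,[546,-16,0]);print(r.x.round(3),r.fun.round(1))
import plan; plan.BIN=r.x
for q,z in (((215,278),34),((284,298),34),((215,318),20),((284,336),20),((238,150),36),((313,163),36),((228,238),34),((290,248),34),((262,175),114.5),((258,200),102)):
    print(q,z,wbin(at_z(T,[t(*q)],z)[0]).round(1))
k=640/260
e=[(200+38/k,180+(413-280)/k),(200+182/k,180+(413-280)/k),(200+110/k,180+68/k),(200+110/k,180+198/k)]
print("bowl rim",at_z(T,e,86).round(1))
print(scoop_now(), ctrl.sense()["joints"].round(2))
E
```

```text
[ 5.47391e+02 -1.55030e+01 -3.50000e-02] [-0.5 -0.  -0.9  0.1  0.7  0.   0.7 -0.1]
[ 5.46825e+02 -1.73730e+01 -4.10000e-02] [ 0.3 -0.8  0.9 -1.1 -1.  -1.1 -0.  -1.  -0.6  1.8  0.3  1.3]
[ 5.47029e+02 -1.60710e+01 -3.60000e-02] [-0.7  0.1 -1.6  0.3  1.6  0.3  1.7  0.1  0.1 -0.7  0.6 -1.1 -1.5 -0.9
 -0.6 -0.9 -0.8  2.  -0.   1.3]
(215, 278) 34 [24.  19.8 34. ]
(284, 298) 34 [ 18.8 -18.7  34. ]
(215, 318) 20 [ 6.7 16.8 20. ]
(284, 336) 20 [  2.8 -21.5  20. ]
(238, 150) 36 [99.7 20.3 36. ]
(313, 163) 36 [ 99.  -21.1  36. ]
(228, 238) 34 [48.2 16.9 34. ]
(290, 248) 34 [ 48.1 -17.   34. ]
(262, 175) 114.5 [ 52.2  -0.6 114.5]
(258, 200) 102 [ 43.3  -0.  102. ]
bowl rim [[519.6 379.1  86. ]
 [548.8 164.   86. ]
 [640.6 291.7  86. ]
 [432.1 251.7  86. ]]
(array([ 500.81568342, -324.96066282,    4.24809665]), array([-0.0935087 , -0.00196227, -0.00375624])) [-1.04  0.06 -0.84  0.28  0.48  2.29]
```

```bash
sed -i 's/^BIN=.*/BIN=(547.0,-16.0,-.036)/' plan.py; cat > clr.py <<'E'
from plan import *
def side(lipx,lipz,a):   # bin xz points (flat arrays) of parts
    u=np.array([[np.cos(a),np.sin(a)],[-np.sin(a),np.cos(a)]]) # scoop xz -> world xz
    f=lambda P:(np.array(P,float)-[48,0])@u.T+[lipx,lipz]
    k=1/np.sqrt(2); sl=np.linspace(5,96,40)
    h=np.c_[-48-sl*k-11*k,34+sl*k-11*k]; h2=h+22*k
    tz=np.array([np.sin(TILT),-np.cos(TILT)]); tx=np.array([np.cos(TILT),np.sin(TILT)])
    g=np.array([-94.7,80.7])
    tool=[g+19*tz-q*tz+w*tx for q in range(0,73,6) for w in(-14,14)]+[g-q*tz+w*tx for q in range(54,200,8) for w in(-43,43)]
    return dict(trough=f([[-48,0],[-48,46],[0,0]]),handle=f(np.r_[h,h2]),tool=f(tool))
def clear(lipx,lipz,a):
    out={}
    for n,P in side(lipx,lipz,a).items():
        w=P[(P[:,0]<-106)]; w=w[:,1].min()-82 if len(w) else 99
        d=P[(P[:,0]>32)]; 
        out[n]=(round(w), round(79-d[:,1].max()) if len(d) else 99)
    P=np.vstack(list(side(lipx,lipz,a).values())); out["zmin"]=round(P[:,1].min(),1)
    return out
if __name__=="__main__":
    for x in (-40,-20,0,20,40,60,80,106):
        for a in (0,5,10,15,20,25,30,35,40,45,50):
            c=clear(x,7,np.radians(a))
            if c["handle"][0]>5 and c["tool"][0]>5 and c["trough"][0]>5: print(x,a,c); break
    print("retract")
    for a in (0,-5,-10,-15):
      for z in (8,20,30,40):
        for x in (36,30,20,100,80,60,50,40):
          pass
        for x in range(106,-20,-4):
            c=clear(x,z,np.radians(a))
            if min(c["handle"][0],c["tool"][0])<4 or c["trough"][1]<3: print(a,z,"min lip x",x+4,c);break
E
python3 clr.py
```

```text
-40 50 {'trough': (99, 99), 'handle': (99, 99), 'tool': (99, 99), 'zmin': np.float64(43.8)}
-20 30 {'trough': (99, 99), 'handle': (36, 99), 'tool': (46, 99), 'zmin': np.float64(31.0)}
0 20 {'trough': (99, 99), 'handle': (24, 99), 'tool': (28, 99), 'zmin': np.float64(23.4)}
20 10 {'trough': (99, 99), 'handle': (11, 99), 'tool': (6, 99), 'zmin': np.float64(15.3)}
40 5 {'trough': (99, 99), 'handle': (14, 99), 'tool': (10, 99), 'zmin': np.float64(11.2)}
60 0 {'trough': (99, 99), 'handle': (14, 99), 'tool': (17, 99), 'zmin': np.float64(7.0)}
80 0 {'trough': (99, 99), 'handle': (99, 99), 'tool': (25, 99), 'zmin': np.float64(7.0)}
106 0 {'trough': (99, 72), 'handle': (99, 99), 'tool': (32, 99), 'zmin': np.float64(7.0)}
retract
0 8 min lip x 54 {'trough': (99, 99), 'handle': (5, 99), 'tool': (3, 99), 'zmin': np.float64(8.0)}
0 20 min lip x 42 {'trough': (99, 99), 'handle': (6, 99), 'tool': (0, 99), 'zmin': np.float64(20.0)}
0 30 min lip x 30 {'trough': (99, 99), 'handle': (3, 99), 'tool': (5, 99), 'zmin': np.float64(30.0)}
0 40 min lip x 18 {'trough': (99, 99), 'handle': (1, 99), 'tool': (15
[... 579 characters left out ...]
99, 67), 'handle': (99, 99), 'tool': (0, 99), 'zmin': np.float64(3.3)}
-10 30 min lip x 70 {'trough': (99, 99), 'handle': (1, 99), 'tool': (1, 99), 'zmin': np.float64(13.3)}
-10 40 min lip x 58 {'trough': (99, 99), 'handle': (3, 99), 'tool': (2, 99), 'zmin': np.float64(23.3)}
-15 8 min lip x 110 {'trough': (99, 83), 'handle': (99, 99), 'tool': (-31, 99), 'zmin': np.float64(-16.8)}
-15 20 min lip x 110 {'trough': (99, 71), 'handle': (99, 99), 'tool': (-19, 99), 'zmin': np.float64(-4.8)}
-15 30 min lip x 110 {'trough': (99, 61), 'handle': (99, 99), 'tool': (-9, 99), 'zmin': np.float64(5.2)}
-15 40 min lip x 110 {'trough': (99, 51), 'handle': (99, 99), 'tool': (1, 99), 'zmin': np.float64(15.2)}
```

```bash
cat > to.py <<'E'
# usage: to.py lipx lipy lipz a_deg [x y z a ...] : rows (delta from now) for scoop poses in the bin frame
import sys
from plan import *
v=np.array(sys.argv[1:],float).reshape(-1,4); p0,R0,q=cur()
for x,y,z,a in v:
    a=np.radians(a); psi=BIN[2]; o=binw(x,y,z)-Rs(psi,a)@[48,0,0]
    print((x,y,z),delta(*tool_from_scoop(o,psi,a),p0,R0))
E
cat > st.py <<'E'
from plan import *
o,e=scoop_now(); lip=o+Ro.from_euler("ZYX",e).as_matrix()@[48,0,0]
q=ctrl.sense(); print("lip in bin",wbin(lip).round(1),"yaw,pitch deg,roll",e[0].round(3),np.degrees(e[1]).round(1),e[2].round(3),"F",q["ft_force"].round(1),"open",q["opening"],"j",q["joints"].round(2),"t",q["time"])
E
python3 - <<'E'
from plan import *
p,R,_=cur(); print("up130:",delta(p+[0,0,130],R))
E
python3 to.py -28 0 135 45
```

```text
up130: [0.0, 0.0, 0.0, 74.8, 0.5, -106.3]
(np.float64(-28.0), np.float64(0.0), np.float64(135.0)) [0.017, -0.787, -0.057, 139.9, -306.6, -153.7]
```

Careful with the scale: shifts go in units of 50 mm and turns go in units of 0.1 rad. That gives: -307 mm is -6.14, -280 mm is -5.6, -0.787 rad is -7.87.

```bash
python3 drive.py '[[[0, 0, 0], [0.12, 0, -0.16], 0], [[0, 0, 0], [0.4, 0, -0.56], 0], [[0, 0, 0], [0.8, 0, -1.14], 0], [[0, 0, 0], [1.2, 0, -1.7], 0], [[0, 0, 0], [1.5, 0, -2.12], 0], [[0, -1, 0], [1.66, -0.7, -2.2], 0], [[0, -2, 0], [1.8, -1.4, -2.3], 0], [[0, -3, -0.1], [1.94, -2.1, -2.42], 0], [[0.1, -4, -0.2], [2.1, -2.8, -2.54], 0], [[0.1, -5, -0.3], [2.24, -3.5, -2.64], 0], [[0.1, -6, -0.4], [2.38, -4.2, -2.76], 0], [[0.17, -7, -0.5], [2.54, -4.9, -2.88], 0], [[0.17, -7.87, -0.57], [2.7, -5.6, -3], 0], [[0.17, -7.87, -0.57], [2.8, -6.14, -3.08], 0], [[0.17, -7.87, -0.57], [2.8, -6.14, -3.08], 0], [[0.17, -7.87, -0.57], [2.8, -6.14, -3.08], 0]]'; python3 st.py; python3 to.py -28 0 60 45 -28 0 14 45
```

```text
time: 3.62
position: [472.1, -11.0, 273.8]
eef_rot: [-0.002, 0.996, -0.016, -0.088]
ft_force: [-0.9, 0.5, -1.9]
opening: 17.4
gripper_force: 60.1
lip in bin [-28.1   2.8 134.5] yaw,pitch deg,roll -0.03 45.1 0.003 F [-0.9  0.5 -1.9] open 17.424808984072904 j [-0.15  0.11 -0.15  1.48 -0.02  3.03] t 3.6167
(np.float64(-28.0), np.float64(0.0), np.float64(60.0)) [-0.001, 0.001, 0.005, 12.9, 2.4, 73.4]
(np.float64(-28.0), np.float64(0.0), np.float64(14.0)) [-0.001, 0.001, 0.005, 20.9, 2.5, 118.7]
```

Scaled: 7 mm is 0.14, 3 mm is 0.06, 0.005 rad is 0.05.

```bash
python3 drive.py '[[[0, 0, 0.05], [0.06, 0.02, 0.3], 0], [[0, 0, 0.05], [0.14, 0.04, 0.8], 0], [[0, 0, 0.05], [0.24, 0.048, 1.4], 0], [[0, 0, 0.05], [0.36, 0.048, 2], 0], [[0, 0, 0.05], [0.41, 0.048, 2.32], 0], [[0, 0, 0.05], [0.42, 0.048, 2.38], 0], [[0, 0, 0.05], [0.42, 0.048, 2.38], 0]]'; python3 st.py; python3 to.py -28 0 11 45 -28 0 9 45 -28 0 7 45 -28 0 5 45
```

```text
time: 4.2
position: [469.5, -15.2, 152.1]
eef_rot: [-0.003, 0.996, -0.021, -0.089]
ft_force: [-0.6, -0.3, -1.2]
opening: 17.3
gripper_force: 60.1
lip in bin [-31.   -2.   12.7] yaw,pitch deg,roll -0.04 45.3 0.002 F [-0.6 -0.3 -1.2] open 17.345665716659568 j [-0.16  0.19 -0.33  1.23 -0.02  3.03] t 4.2
(np.float64(-28.0), np.float64(0.0), np.float64(11.0)) [-0.002, 0.005, -0.005, 2.6, -2.0, 1.4]
(np.float64(-28.0), np.float64(0.0), np.float64(9.0)) [-0.002, 0.005, -0.005, 3.0, -2.0, 3.4]
(np.float64(-28.0), np.float64(0.0), np.float64(7.0)) [-0.002, 0.005, -0.005, 3.3, -2.0, 5.4]
(np.float64(-28.0), np.float64(0.0), np.float64(5.0)) [-0.002, 0.005, -0.005, 3.7, -2.0, 7.3]
```

```bash
python3 drive.py '[[[0, 0, 0], [0.06, -0.04, 0.068], 0], [[0, 0, 0], [0.06, -0.04, 0.068], 0]]'; python3 drive.py '[[[0, 0, 0], [0.006, 0, 0.03], 0], [[0, 0, 0], [0.006, 0, 0.03], 0]]' | grep -E 'pos|force'; python3 drive.py '[[[0, 0, 0], [0.006, 0, 0.03], 0], [[0, 0, 0], [0.006, 0, 0.03], 0]]'| grep -E 'pos|force'; python3 st.py
```

```text
time: 4.37
position: [475.3, -13.0, 150.5]
eef_rot: [-0.002, 0.996, -0.02, -0.086]
ft_force: [-0.2, 0.0, -1.5]
opening: 17.6
gripper_force: 60.1
position: [474.9, -12.8, 148.8]
ft_force: [0.1, -0.2, -1.6]
gripper_force: 60.1
position: [474.8, -12.7, 147.4]
ft_force: [-0.5, 0.7, 3.2]
gripper_force: 60.9
lip in bin [-25.1   0.6   8.2] yaw,pitch deg,roll -0.039 45.0 0.001 F [-0.5  0.7  3.2] open 17.209884850412546 j [-0.15  0.2  -0.33  1.22 -0.02  3.03] t 4.7
```

```bash
sed -i 's/^G=.*/G=np.array([-97.4,0,80.9])/' plan.py; python3 st.py; python3 to.py -18 0 7 38 -10 0 7 31 -2 0 7 24 6 0 7 19 14 0 6.8 15 22 0 6.8 12 30 0 6.8 9 38 0 6.7 7 46 0 6.6 5 54 0 6.5 3 62 0 6.5 2
```

```text
lip in bin [-23.3   0.6   6.1] yaw,pitch deg,roll -0.039 45.0 0.001 F [-0.5  0.7  3.2] open 17.209884850412546 j [-0.15  0.2  -0.33  1.22 -0.02  3.03] t 4.7
(np.float64(-18.0), np.float64(0.0), np.float64(7.0)) [-0.001, 0.121, -0.004, -10.2, 0.7, 8.0]
(np.float64(-10.0), np.float64(0.0), np.float64(7.0)) [-0.001, 0.244, -0.004, -16.4, 0.8, 18.3]
(np.float64(-2.0), np.float64(0.0), np.float64(7.0)) [-0.001, 0.366, -0.004, -21.1, 0.8, 30.1]
(np.float64(6.0), np.float64(0.0), np.float64(7.0)) [-0.001, 0.453, -0.004, -21.2, 0.8, 39.1]
(np.float64(14.0), np.float64(0.0), np.float64(6.8)) [-0.0, 0.523, -0.004, -18.9, 0.8, 46.7]
(np.float64(22.0), np.float64(0.0), np.float64(6.8)) [-0.0, 0.575, -0.004, -14.9, 0.8, 52.1]
(np.float64(30.0), np.float64(0.0), np.float64(6.8)) [-0.0, 0.628, -0.004, -10.5, 0.8, 57.7]
(np.float64(38.0), np.float64(0.0), np.float64(6.7)) [-0.0, 0.662, -0.004, -4.7, 0.8, 61.2]
(np.float64(46.0), np.float64(0.0), np.float64(6.6)) [-0.0, 0.697, -0.004, 1.2, 0.8, 64.8]
(np.float64(54.0), np.float64(0.0), np.float64(6.5)) [-0.0, 0.732, -0.004, 7.3, 0.8, 68.4]
(np.float64(62.0), np.float64(0.0), np.float64(6.5)) [-0.0, 0.75, -0.004, 14.4, 0.7, 69.5]
```

```bash
python3 drive.py '[[[0, 0.6, 0], [-0.12, 0.014, 0.08], 0], [[0, 1.21, 0], [-0.204, 0.014, 0.16], 0], [[0, 1.8, 0], [-0.27, 0.014, 0.26], 0], [[0, 2.44, 0], [-0.328, 0.016, 0.366], 0], [[0, 3.05, 0], [-0.38, 0.016, 0.48], 0], [[0, 3.66, 0], [-0.422, 0.016, 0.602], 0], [[0, 4.1, 0], [-0.426, 0.016, 0.7], 0], [[0, 4.53, 0], [-0.424, 0.016, 0.782], 0], [[0, 4.9, 0], [-0.404, 0.016, 0.86], 0], [[0, 5.23, 0], [-0.378, 0.016, 0.934], 0], [[0, 5.23, 0], [-0.378, 0.016, 0.934], 0]]'; python3 st.py; python3 to.py 22 0 6.6 12 30 0 6.6 9 38 0 6.5 7 46 0 6.4 5 54 0 6.3 3 62 0 6.3 2 70 0 6.2 1
```

```text
time: 5.62
position: [445.8, -12.0, 103.2]
eef_rot: [0.003, 0.985, -0.02, 0.173]
ft_force: [-2.2, 0.8, 2.9]
opening: 17.2
gripper_force: 60.9
lip in bin [11.6  0.   5.2] yaw,pitch deg,roll -0.04 15.1 0.001 F [-2.2  0.8  2.9] open 17.24599949344697 j [-0.21 -0.15 -0.84  0.54  0.06  2.98] t 5.6167
(np.float64(22.0), np.float64(0.0), np.float64(6.6)) [0.0, 0.053, -0.004, 3.4, 0.3, 6.2]
(np.float64(30.0), np.float64(0.0), np.float64(6.6)) [0.001, 0.106, -0.004, 4.4, 0.3, 13.3]
(np.float64(38.0), np.float64(0.0), np.float64(6.5)) [0.001, 0.141, -0.004, 7.6, 0.3, 19.2]
(np.float64(46.0), np.float64(0.0), np.float64(6.4)) [0.001, 0.176, -0.004, 11.0, 0.3, 25.3]
(np.float64(54.0), np.float64(0.0), np.float64(6.3)) [0.001, 0.211, -0.004, 14.5, 0.3, 31.4]
(np.float64(62.0), np.float64(0.0), np.float64(6.3)) [0.001, 0.228, -0.004, 20.1, 0.3, 35.9]
(np.float64(70.0), np.float64(0.0), np.float64(6.2)) [0.001, 0.245, -0.004, 25.6, 0.2, 40.5]
```

```bash
python3 drive.py '[[[0, 0.3, 0], [0.03, 0.006, 0.08], 0], [[0, 0.53, 0], [0.06, 0.006, 0.14], 0], [[0, 0.8, 0], [0.068, 0.006, 0.21], 0], [[0, 1.06, 0], [0.08, 0.006, 0.28], 0], [[0, 1.25, 0], [0.11, 0.006, 0.34], 0], [[0, 1.41, 0], [0.144, 0.006, 0.4], 0], [[0, 1.6, 0], [0.18, 0.006, 0.46], 0], [[0, 1.76, 0], [0.21, 0.006, 0.52], 0]]'; python3 st.py;  python3 drive.py '[[[0, 0.18, 0], [0.034, 0, 0.06], 0], [[0, 0.35, 0], [0.07, 0, 0.12], 0], [[0, 0.44, 0], [0.12, 0, 0.17], 0], [[0, 0.52, 0], [0.18, 0, 0.22], 0]]';  python3 st.py; python3 to.py 70 0 6 2 78 0 6 1 86 0 6 0.5 94 0 6 0 104 0 6 0
```

```text
time: 6.28
position: [465.6, -13.2, 82.4]
eef_rot: [0.005, 0.966, -0.019, 0.258]
ft_force: [-3.2, 0.0, 1.3]
opening: 17.5
gripper_force: 60.3
lip in bin [46.7 -0.6  5.4] yaw,pitch deg,roll -0.04 5.1 0.001 F [-3.2  0.   1.3] open 17.45330660947993 j [-0.23 -0.15 -0.97  0.24  0.09  2.98] t 6.2833
time: 6.62
position: [478.6, -13.7, 76.9]
eef_rot: [0.005, 0.959, -0.019, 0.283]
ft_force: [0.5, 0.8, -2.1]
opening: 17.7
gripper_force: 60.3
lip in bin [63.5 -0.6  6.6] yaw,pitch deg,roll -0.04 2.2 0.001 F [ 0.5  0.8 -2.1] open 17.661586168820417 j [-0.23 -0.12 -0.99  0.13  0.1   2.99] t 6.6167
(np.float64(70.0), np.float64(0.0), np.float64(6.0)) [0.001, 0.003, -0.004, 4.8, -0.2, 4.2]
(np.float64(78.0), np.float64(0.0), np.float64(6.0)) [0.001, 0.02, -0.004, 9.3, -0.2, 9.9]
(np.float64(86.0), np.float64(0.0), np.float64(6.0)) [0.001, 0.029, -0.004, 14.9, -0.2, 14.9]
(np.float64(94.0), np.float64(0.0), np.float64(6.0)) [0.001, 0.038, -0.004, 20.5, -0.2, 19.9]
(np.float64(104.0), np.float64(0.0), np.float64(6.0)) [0.001, 0.038, -0.004, 28.9, -0.3, 25.3]
```

```bash
python3 drive.py '[[[0, 0, 0], [0.046, 0, 0.048], 0], [[0, 0.03, 0], [0.096, 0, 0.096], 0], [[0, 0.1, 0], [0.14, 0, 0.152], 0], [[0, 0.2, 0], [0.186, 0, 0.208], 0], [[0, 0.25, 0], [0.24, 0, 0.26], 0], [[0, 0.29, 0], [0.298, 0, 0.31], 0]]';  python3 st.py; python3 drive.py '[[[0, 0.03, 0], [0.07, 0, 0.04], 0], [[0, 0.05, 0], [0.14, 0, 0.084], 0], [[0, 0.05, 0], [0.2, 0, 0.12], 0], [[0, 0.05, 0], [0.26, 0, 0.16], 0]]';  python3 st.py; python3 to.py 104 0 6 0 106 0 6 0; python3 look.py t2 top 288 200 68 82 7
```

```text
time: 7.12
position: [499.9, -14.6, 72.3]
eef_rot: [0.005, 0.955, -0.019, 0.297]
ft_force: [0.0, 0.2, -3.0]
opening: 17.4
gripper_force: 60.3
lip in bin [86.9 -0.7  6. ] yaw,pitch deg,roll -0.04 0.4 0.001 F [ 0.   0.2 -3. ] open 17.419387627580605 j [-0.22 -0.07 -0.99  0.06  0.1   2.99] t 7.1167
time: 7.45
position: [515.6, -15.3, 73.6]
eef_rot: [0.005, 0.954, -0.019, 0.3]
ft_force: [-0.3, 1.5, -3.6]
opening: 17.1
gripper_force: 60.2
lip in bin [102.9  -0.9   8. ] yaw,pitch deg,roll -0.04 0.1 0.001 F [-0.3  1.5 -3.6] open 17.056437145751726 j [-0.21 -0.04 -0.96  0.05  0.1   3.  ] t 7.45
(np.float64(104.0), np.float64(0.0), np.float64(6.0)) [0.001, 0.002, -0.004, -0.5, -0.4, 2.4]
(np.float64(106.0), np.float64(0.0), np.float64(6.0)) [0.001, 0.002, -0.004, 1.1, -0.4, 3.5]
```

View pics/t2.png

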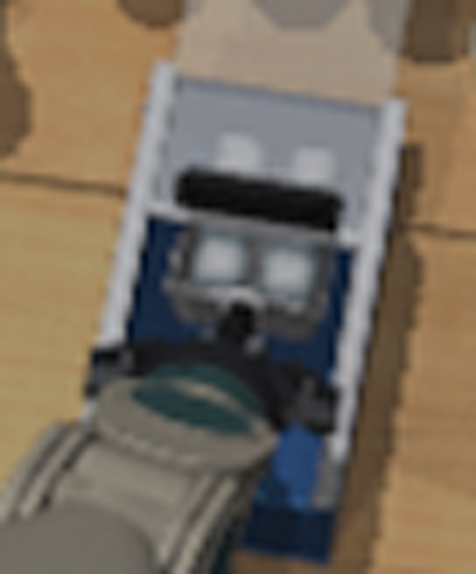

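The picture shows the front row of ice inside the trough, against the back wall at about (220,258) and (288,270), with the rear row still visible through the deck at (240,150) and (313,160). The next step is to work out the retraction path.

```bash
python3 - <<'E'
from clr import *
for a in (0,-2,-4):
  for z in (10,20,30,40,45,50,55,60,70,80):
    for x in range(104,-40,-2):
        c=clear(x-2.7,z,np.radians(a))
        if min(c["handle"][0],c["tool"][0],c["trough"][0])<4: print(a,z,x+2);break
E
python3 to.py 101 0 9 -1 97 0 12 -2 90 0 14 -2 82 0 15 -2 74 0 17 -2
```

```text
0 10 52
0 20 44
0 30 30
0 40 20
0 45 14
0 50 10
0 55 6
0 60 -6
0 70 -6
0 80 -6
-2 10 58
-2 20 50
-2 30 42
-2 40 26
-2 45 22
-2 50 14
-2 55 10
-2 60 -6
-2 70 -6
-2 80 -6
-4 10 68
-4 20 56
-4 30 48
-4 40 34
-4 45 26
-4 50 20
-4 55 16
-4 60 10
-4 70 -6
-4 80 -6
(np.float64(101.0), np.float64(0.0), np.float64(9.0)) [0.001, 0.018, -0.004, -4.7, -0.5, -0.7]
(np.float64(97.0), np.float64(0.0), np.float64(12.0)) [0.002, 0.035, -0.004, -8.5, -0.5, -4.1]
(np.float64(90.0), np.float64(0.0), np.float64(14.0)) [0.002, 0.035, -0.004, -13.1, -0.5, -9.7]
(np.float64(82.0), np.float64(0.0), np.float64(15.0)) [0.002, 0.035, -0.004, -19.1, -0.4, -15.1]
(np.float64(74.0), np.float64(0.0), np.float64(17.0)) [0.002, 0.035, -0.004, -24.5, -0.4, -21.4]
```

Scaled: -16 mm is -0.32, -4 mm is -0.08, 0.035 rad is 0.35.

```bash
python3 drive.py '[[[0, 0.1, 0], [-0.03, -0.004, 0], 0], [[0, 0.18, 0], [-0.08, -0.01, -0.014], 0], [[0, 0.27, 0], [-0.13, -0.01, -0.05], 0], [[0, 0.35, 0], [-0.17, -0.01, -0.082], 0], [[0, 0.35, 0], [-0.21, -0.01, -0.13], 0], [[0, 0.35, 0], [-0.262, -0.01, -0.194], 0], [[0, 0.35, 0], [-0.32, -0.01, -0.248], 0], [[0, 0.35, 0], [-0.382, -0.01, -0.302], 0], [[0, 0.35, 0], [-0.44, -0.01, -0.364], 0], [[0, 0.35, 0], [-0.49, -0.01, -0.428], 0]]'; python3 st.py; python3 to.py 66 0 17 -2 58 0 20 -2 50 0 26 -2 44 0 31 -2 36 0 36 -2 29 0 41 -2 22 0 46 -2 16 0 51 -2 12 0 57 -2 10 0 66 -4
```

```text
time: 8.33
position: [482.6, -13.5, 77.3]
eef_rot: [0.006, 0.948, -0.019, 0.317]
ft_force: [-0.5, 0.3, -4.1]
opening: 17.1
gripper_force: 60.0
lip in bin [72.2 -0.3 16.5] yaw,pitch deg,roll -0.04 -1.9 0.001 F [-0.5  0.3 -4.1] open 17.060402663496422 j [-0.23 -0.12 -1.04  0.02  0.12  2.99] t 8.3333
(np.float64(66.0), np.float64(0.0), np.float64(17.0)) [0.002, 0.001, -0.004, -4.8, 0.2, -4.0]
(np.float64(58.0), np.float64(0.0), np.float64(20.0)) [0.002, 0.001, -0.004, -9.4, 0.3, -11.2]
(np.float64(50.0), np.float64(0.0), np.float64(26.0)) [0.002, 0.001, -0.004, -12.2, 0.3, -20.8]
(np.float64(44.0), np.float64(0.0), np.float64(31.0)) [0.002, 0.001, -0.004, -14.0, 0.3, -28.4]
(np.float64(36.0), np.float64(0.0), np.float64(36.0)) [0.002, 0.001, -0.004, -17.4, 0.3, -37.2]
(np.float64(29.0), np.float64(0.0), np.float64(41.0)) [0.002, 0.001, -0.004, -20.0, 0.3, -45.4]
(np.float64(22.0), np.float64(0.0), np.float64(46.0)) [0.002, 0.001, -0.004, -22.6, 0.4, -53.6]
(np.float64(16.0), np.float64(0.0), np.float64(51.0)) [0.002, 0.001, -0.004, -24.4, 0.4, -61.2]
(np.float64(12.0), np.float64(0.0), np.float64(57.0)) [0.002, 0.001, -0.004, -24.0, 0.4, -68.4]
(np.float64(10.0), np.float64(0.0), np.float64(66.0)) [0.002, 0.036, -0.004, -24.7, 0.4, -74.2]
```

j3 is getting close to its limit, so I'll fit the arm's planar kinematics and predict it along the path.

```bash
cat > arm.py <<'E'
from plan import *
from scipy.optimize import least_squares
D=np.array([[.277,-.028,1.268,-1.417,158.6,-603.7,230.1],[.11,-.15,1.48,-.15,472.1,-11,273.8],[.2,-.33,1.22,-.15,474.8,-12.7,147.4],[-.15,-.84,.54,-.21,445.8,-12,103.2],[-.15,-.97,.24,-.23,465.6,-13.2,82.4],[-.07,-.99,.06,-.22,499.9,-14.6,72.3],[-.12,-1.04,.02,-.23,482.6,-13.5,77.3]])
def fk(k,q): # h,r0,L1,L2,Lt, e(offset of forearm angle)
    h,r0,L1,L2,Lt,e=k; t2=q[0]; f=q[0]-q[1]+e; t=q[0]-q[1]+q[2]  # f,t: downward angles from horizontal
    return np.array([r0+L1*np.sin(t2)+L2*np.cos(f)+Lt*np.cos(t), h+L1*np.cos(t2)-L2*np.sin(f)-Lt*np.sin(t)])
obs=np.c_[D[:,4]*np.cos(D[:,3])+D[:,5]*np.sin(D[:,3]),D[:,6]]
r=least_squares(lambda k:np.r_[np.ravel([fk(k,q) for q in D])-obs.ravel(),.02*(k-[200,0,400,400,200,0])*[1,1,1,1,1,100]],[200,0,400,400,200,0.])
if __name__=="__main__": print(r.x.round(2),r.fun[:14].round(1))
def ik(p,R,q0=(-.1,-1.,.1)):
    j1=np.arctan2(p[1],p[0])-np.arcsin(OFF/np.hypot(p[0],p[1])); rho=p[0]*np.cos(j1)+p[1]*np.sin(j1)
    t=np.arctan2(-R[2,2],R[0,2]*np.cos(j1)+R[1,2]*np.sin(j1))
    s=least_squares(lambda q:np.r_[fk(r.x,q)-[rho,p[2]],300*(q[0]-q[1]+q[2]-t)],q0)
    return j1,s.x,np.abs(s.fun).max()
OFF=np.median([-d[4]*np.sin(d[3])+d[5]*np.cos(d[3]) for d in D])
if __name__=="__main__":
    print("off",[round(-d[4]*np.sin(d[3])+d[5]*np.cos(d[3])) for d in D])
    for x,z,a in ((72.2,16.5,-2),(58,20,-2),(44,31,-2),(29,41,-2),(16,51,-2),(12,57,-2),(10,66,-2),(10,90,-2),(10,130,-2),(10,90,-10),(20,130,-15),(60,130,-15),(20,130,-2)):
        a=np.radians(a); o=binw(x,0,z)-Rs(BIN[2],a)@[48,0,0]; print(x,z,a.round(2),[np.round(v,2) for v in ik(*tool_from_scoop(o,BIN[2],a))])
E
python3 arm.py
```

```text
[ 2.1031e+02  8.6900e+00  5.4933e+02  4.7752e+02  3.8510e+02 -4.0000e-02] [-1.5  0.2  2.1  0.5 -0.  -0.8 -2.  -0.2 -0.7  0.6 -0.6 -0.7  2.7  0.5]
off [64, 60, 58, 81, 93, 95, 97]
72.2 16.5 -0.03 [np.float64(-0.2), array([-0.12, -1.05,  0.  ]), np.float64(0.0)]
58 20 -0.03 [np.float64(-0.2), array([-0.16, -1.07,  0.02]), np.float64(0.0)]
44 31 -0.03 [np.float64(-0.21), array([-0.22, -1.07,  0.08]), np.float64(0.0)]
29 41 -0.03 [np.float64(-0.21), array([-0.29, -1.08,  0.14]), np.float64(0.0)]
16 51 -0.03 [np.float64(-0.22), array([-0.34, -1.08,  0.19]), np.float64(0.0)]
12 57 -0.03 [np.float64(-0.22), array([-0.37, -1.08,  0.22]), np.float64(0.0)]
10 66 -0.03 [np.float64(-0.22), array([-0.39, -1.07,  0.26]), np.float64(0.0)]
10 90 -0.03 [np.float64(-0.22), array([-0.44, -1.03,  0.34]), np.float64(0.0)]
10 130 -0.03 [np.float64(-0.22), array([-0.5 , -0.96,  0.47]), np.float64(0.0)]
10 90 -0.17 [np.float64(-0.22), array([-0.47, -1.18,  0.09]), np.float64(0.0)]
20 130 -0.26 [np.float64(-0.22), array([-0.53, -1.19,  0.05]), np.float64(0.0)]
60 130 -0.26 [np.float64(-0.21), array([-0.4 , -1.15, -0.04]), np.float64(0.0)]
20 130 -0.03 [np.float64(-0.22), array([-0.47, -0.95,  0.46]), np.float64(0.0)]
```

```bash
python3 to.py 66 0 17 -1.5 58 0 19 -1 50 0 23 -.5 42 0 29 -.5 34 0 36 -.5 27 0 42 -.5 20 0 47 -.5 14 0 52 -.5 10 0 58 -.5 9 0 66 -1 9 0 76 -1.5
```

```text
(np.float64(66.0), np.float64(0.0), np.float64(17.0)) [0.002, -0.007, -0.004, -3.7, 0.2, -4.6]
(np.float64(58.0), np.float64(0.0), np.float64(19.0)) [0.002, -0.016, -0.004, -7.7, 0.2, -11.6]
(np.float64(50.0), np.float64(0.0), np.float64(23.0)) [0.001, -0.025, -0.004, -10.6, 0.3, -20.3]
(np.float64(42.0), np.float64(0.0), np.float64(29.0)) [0.001, -0.025, -0.004, -13.4, 0.3, -29.9]
(np.float64(34.0), np.float64(0.0), np.float64(36.0)) [0.001, -0.025, -0.004, -15.6, 0.3, -40.3]
(np.float64(27.0), np.float64(0.0), np.float64(42.0)) [0.001, -0.025, -0.004, -17.5, 0.3, -49.3]
(np.float64(20.0), np.float64(0.0), np.float64(47.0)) [0.001, -0.025, -0.004, -20.1, 0.4, -57.5]
(np.float64(14.0), np.float64(0.0), np.float64(52.0)) [0.001, -0.025, -0.004, -21.9, 0.4, -65.1]
(np.float64(10.0), np.float64(0.0), np.float64(58.0)) [0.001, -0.025, -0.004, -21.5, 0.4, -72.3]
(np.float64(9.0), np.float64(0.0), np.float64(66.0)) [0.002, -0.016, -0.004, -18.7, 0.4, -78.7]
(np.float64(9.0), np.float64(0.0), np.float64(76.0)) [0.002, -0.007, -0.004, -13.8, 0.4, -86.0]
```

Scaled: -86 mm is -1.72, -82.5 mm is -1.65, -0.025 rad is -0.25.

```bash
python3 drive.py '[[[0, -0.03, 0], [-0.024, 0.004, -0.03], 0], [[0, -0.07, 0], [-0.074, 0.004, -0.092], 0], [[0, -0.12, 0], [-0.114, 0.004, -0.16], 0], [[0, -0.16, 0], [-0.154, 0.004, -0.232], 0], [[0, -0.2, 0], [-0.184, 0.006, -0.32], 0], [[0, -0.25, 0], [-0.212, 0.006, -0.406], 0], [[0, -0.25, 0], [-0.24, 0.006, -0.5], 0], [[0, -0.25, 0], [-0.268, 0.006, -0.598], 0], [[0, -0.25, 0], [-0.29, 0.006, -0.7], 0], [[0, -0.25, 0], [-0.312, 0.006, -0.806], 0], [[0, -0.25, 0], [-0.35, 0.006, -0.986], 0], [[0, -0.25, 0], [-0.402, 0.008, -1.15], 0], [[0, -0.25, 0], [-0.438, 0.008, -1.302], 0], [[0, -0.25, 0], [-0.43, 0.008, -1.446], 0], [[0, -0.18, 0], [-0.374, 0.008, -1.574], 0], [[0, -0.14, 0], [-0.32, 0.008, -1.65], 0], [[0, -0.12, 0], [-0.276, 0.008, -1.72], 0]]'; python3 st.py; python3 to.py 9 0 90 -3 9 0 110 -5 9 0 140 -7 9 0 170 -10; python3 look.py t3 top 288 200 68 82 7
```

```text
time: 9.75
position: [420.6, -11.5, 138.6]
eef_rot: [0.006, 0.95, -0.019, 0.312]
ft_force: [0.3, 0.3, -3.8]
opening: 17.4
gripper_force: 60.0
lip in bin [ 9.5 -0.6 76.4] yaw,pitch deg,roll -0.04 -1.3 0.001 F [ 0.3  0.3 -3.8] open 17.42850314249626 j [-0.28 -0.43 -1.05  0.33  0.14  2.95] t 9.75
(np.float64(9.0), np.float64(0.0), np.float64(90.0)) [0.002, 0.029, -0.004, 3.9, -0.1, -9.1]
(np.float64(9.0), np.float64(0.0), np.float64(110.0)) [0.002, 0.064, -0.004, 11.3, -0.1, -22.5]
(np.float64(9.0), np.float64(0.0), np.float64(140.0)) [0.002, 0.099, -0.004, 24.7, -0.1, -43.7]
(np.float64(9.0), np.float64(0.0), np.float64(170.0)) [0.002, 0.151, -0.004, 36.2, -0.1, -63.3]
```

View pics/t3.png

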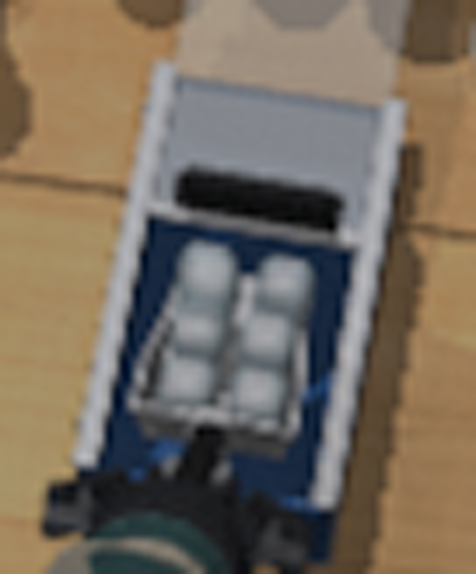

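The scoop is over the opening holding six visible pieces, three rows of two at (210,270)/(283,285), (197,330)/(267,338) and (187,378)/(258,388). Nothing is visible under the deck. I'll check for stacked pieces in the depth data.

```bash
python3 - <<'E'
from plan import *
T=dict(np.load("t3.npz"));C=cloud(T)
for x,y in ((210,255),(210,275),(283,270),(283,290),(197,330),(267,338),(187,378),(258,388)):
    q=C[200+y//7-1:200+y//7+2,288+x//7-1:288+x//7+2].reshape(-1,3); m=np.median(q,0); print((x,y),wbin(m).round(0), q[:,2].round(0))
E
python3 - <<'E'
import sys; sys.path.insert(0,'.')
from arm import *
for z,a in ((110,-5),(140,-7),(170,-10),(170,-12),(200,-14)):
    x=9;A=np.radians(a); o=binw(x,0,z)-Rs(BIN[2],A)@[48,0,0]; print(z,a,[np.round(v,2) for v in ik(*tool_from_scoop(o,BIN[2],A))])
E
```

```text
(210, 255) [ -1.  16. 125.] [111. 104.  97. 131. 125. 120. 128. 135. 131.]
(210, 275) [-18.  13. 138.] [139. 137. 135. 138. 131. 141. 139. 134. 138.]
(283, 270) [  5. -20. 106.] [ 99. 112. 101. 104. 103. 117. 106. 111. 114.]
(283, 290) [ -8. -22. 106.] [109. 119. 106. 105. 110. 106.  99. 102. 102.]
(197, 330) [-36.  16. 108.] [110. 108.  98. 103. 119. 102. 120. 107. 111.]
(267, 338) [-34. -19. 110.] [107. 111. 110. 110. 112. 103. 109. 112.  96.]
(187, 378) [-66.  19. 106.] [100. 103. 100. 106. 113. 112. 113. 102. 107.]
(258, 388) [-61. -16. 106.] [106. 103. 113. 112. 103. 103. 107. 105. 115.]
110 -5 [np.float64(-0.22), array([-0.5 , -1.05,  0.33]), np.float64(0.0)]
140 -7 [np.float64(-0.22), array([-0.56, -1.03,  0.37]), np.float64(0.0)]
170 -10 [np.float64(-0.23), array([-0.62, -1.03,  0.38]), np.float64(0.0)]
170 -12 [np.float64(-0.23), array([-0.64, -1.07,  0.33]), np.float64(0.0)]
200 -14 [np.float64(-0.23), array([-0.69, -1.05,  0.37]), np.float64(0.0)]
```

All seven pieces are aboard, with one stacked at the lip-left. I'll lift gently at a slight back tilt, staying under the friction angle.

```bash
python3 to.py 9 0 130 -5; python3 drive.py '[[[0, 0.05, 0], [0.03, 0, -0.04], 0], [[0, 0.1, 0], [0.08, 0, -0.09], 0], [[0, 0.2, 0], [0.13, 0, -0.18], 0], [[0, 0.3, 0], [0.2, 0, -0.28], 0], [[0, 0.4, 0], [0.27, 0, -0.39], 0], [[0, 0.5, 0], [0.34, 0, -0.5], 0], [[0, 0.57, 0], [0.4, 0, -0.6], 0], [[0, 0.62, 0], [0.44, 0, -0.68], 0], [[0, 0.64, 0], [0.46, 0, -0.74], 0], [[0, 0.64, 0], [0.47, 0, -0.76], 0], [[0, 0.64, 0], [0.47, 0, -0.76], 0]]'; python3 st.py
python3 - <<'E'
from plan import *
p0,R0,_=cur(); o,e=scoop_now(); lip=o+Rs(e[0],e[1])@[48,0,0]
r0=np.hypot(*lip[:2]);a0=np.arctan2(lip[1],lip[0]); r1,a1=np.hypot(535,272)-5,np.arctan2(272,535)
print(r0,a0,r1,a1)
n=18
for i in range(1,n+1):
    s=(1-np.cos(np.pi*i/n))/2; da=s*(a1-a0); r=r0+s*(r1-r0)
    L=np.array([r*np.cos(a0+da),r*np.sin(a0+da),lip[2]])
    o=L-Rs(e[0]+da,e[1])@[48,0,0]
    print(delta(*tool_from_scoop(o,e[0]+da,e[1]),p0,R0))
E
```

```text
(np.float64(9.0), np.float64(0.0), np.float64(130.0)) [0.002, 0.063, -0.003, 22.2, -0.2, -38.3]
time: 10.72
position: [417.1, -11.5, 182.8]
eef_rot: [0.006, 0.94, -0.019, 0.342]
ft_force: [0.3, -0.0, -3.9]
opening: 17.1
gripper_force: 60.1
lip in bin [  9.6  -0.7 129.3] yaw,pitch deg,roll -0.04 -5.0 0.001 F [ 0.3 -0.  -3.9] open 17.080107021173845 j [-0.3  -0.55 -1.02  0.41  0.17  2.94] t 10.7167
556.869812595938 -0.030569371240014465 595.1741413956453 0.4703539168069926
[0.002, -0.0, -0.003, 0.2, -1.6, 0.2]
[0.009, -0.0, -0.012, 0.8, -6.4, 0.7]
[0.021, -0.0, -0.026, 1.6, -14.2, 1.4]
[0.037, -0.0, -0.045, 2.6, -24.8, 2.2]
[0.057, -0.0, -0.069, 3.6, -38.0, 3.0]
[0.08, -0.0, -0.097, 4.2, -53.4, 3.6]
[0.105, -0.0, -0.127, 4.5, -70.6, 3.8]
[0.132, -0.0, -0.159, 4.1, -89.1, 3.6]
[0.16, -0.0, -0.192, 3.1, -108.2, 2.8]
[0.188, -0.0, -0.226, 1.5, -127.4, 1.4]
[0.215, -0.0, -0.258, -0.8, -146.1, -0.5]
[0.241, -0.0, -0.288, -3.5, -163.6, -2.7]
[0.264, -0.0, -0.316, -6.4, -179.3, -5.2]
[0.283, -0.0, -0.34, -9.3, -192.9, -7.6]
[0.299, -0.0, -0.359, -11.9, -203.9, -9.7]
[0.311, -0.0, -0.373, -14.0, -211.9, -11.5]
[0.319, -0.0, -0.382, -15.3, -216.8, -12.6]
[0.321, -0.0, -0.384, -15.8, -218.5, -13.0]
```

Careful with the scale: shifts go in units of 50 mm and turns go in units of 0.1 rad. That gives: -218.5 mm is -4.37, -216.8 mm is -4.336, -0.384 rad is -3.84.

```bash
python3 drive.py '[[[0.02, 0, -0.03], [0.004, -0.032, 0.004], 0], [[0.09, 0, -0.12], [0.016, -0.128, 0.014], 0], [[0.21, 0, -0.26], [0.032, -0.284, 0.028], 0], [[0.37, 0, -0.45], [0.052, -0.496, 0.044], 0], [[0.57, 0, -0.69], [0.072, -0.76, 0.06], 0], [[0.8, 0, -0.97], [0.084, -1.068, 0.072], 0], [[1.05, 0, -1.27], [0.09, -1.412, 0.076], 0], [[1.32, 0, -1.59], [0.082, -1.782, 0.072], 0], [[1.6, 0, -1.92], [0.062, -2.164, 0.056], 0], [[1.88, 0, -2.26], [0.03, -2.548, 0.028], 0], [[2.15, 0, -2.58], [-0.016, -2.922, -0.01], 0], [[2.41, 0, -2.88], [-0.07, -3.272, -0.054], 0], [[2.64, 0, -3.16], [-0.128, -3.586, -0.104], 0], [[2.83, 0, -3.4], [-0.186, -3.858, -0.152], 0], [[2.99, 0, -3.59], [-0.238, -4.078, -0.194], 0], [[3.11, 0, -3.73], [-0.28, -4.238, -0.23], 0], [[3.19, 0, -3.82], [-0.306, -4.336, -0.252], 0], [[3.21, 0, -3.84], [-0.316, -4.37, -0.26], 0], [[3.21, 0, -3.84], [-0.316, -4.37, -0.26], 0]]'; python3 st.py
python3 - <<'E'
import sys; sys.path.insert(0,'.')
from arm import *
p0,R0,_=cur(); o,e=scoop_now(); lip=o+Rs(e[0],e[1])@[48,0,0]; print("lip w",lip,e)
u=np.array([np.cos(e[0]),np.sin(e[0]),0])
bc=np.array([535,272,0])
for a,back,z in ((-5,40,110),(-5,50,90),(0,45,85),(7,40,80),(14,38,75),(22,36,72),(30,35,70),(40,35,70),(50,35,72),(58,35,75)):
    A=np.radians(a); L=bc-u*back+[0,0,z]; pr=tool_from_scoop(L-Rs(e[0],A)@[48,0,0],e[0],A)
    print(a,back,z,delta(*pr,p0,R0),[np.round(v,2) for v in ik(*pr)])
E
```

```text
time: 12.3
position: [405.0, 208.0, 182.1]
eef_rot: [-0.078, 0.915, 0.215, 0.332]
ft_force: [-0.7, -0.1, -3.2]
opening: 17.2
gripper_force: 60.0
lip in bin [-27.3 285.4 128.5] yaw,pitch deg,roll 0.461 -4.9 0.001 F [-0.7 -0.1 -3.2] open 17.223234958842607 j [ 0.24 -0.43 -0.98  0.34  0.14  2.97] t 12.3
lip w [530.01550563 270.21168321 128.52689676] [ 0.46106857 -0.08568226  0.0009093 ]
-5 40 110 [-0.001, 0.002, -0.001, -38.7, 0.6, -8.0] [np.float64(0.28), array([-0.49, -1.05,  0.32]), np.float64(0.0)]
-5 50 90 [-0.001, 0.002, -0.001, -59.2, 0.6, 1.0] [np.float64(0.28), array([-0.48, -1.09,  0.27]), np.float64(0.0)]
0 45 85 [-0.001, -0.086, -0.0, -47.0, 0.6, 2.1] [np.float64(0.28), array([-0.42, -1.  ,  0.39]), np.float64(0.0)]
7 40 80 [-0.001, -0.208, -0.0, -29.3, 0.6, 2.7] [np.float64(0.29), array([-0.33, -0.87,  0.55]), np.float64(0.0)]
14 38 75 [-0.001, -0.33, -0.0, -13.2, 0.6, 3.5] [np.float64(0.29), array([-0.24, -0.75,  0.7 ]), np.float64(0.0)]
22 36 72 [-0.001, -0.47, -0.0, 7.2, 0.6, 4.9] [np.float64(0.3), array([-0.13, -0.6 ,  0.88]), np.float64(0.0)]
30 35 70 [-0.001, -0.609, -0.0, 27.5, 0.5, 7.7] [np.float64(0.3), array([-0.02, -0.45,  1.05]), np.float64(0.0)]
40 35 70 [-0.001, -0.784, -0.0, 53.1, 0.5, 12.6] [np.float64(0.31), array([ 0.13, -0.26,  1.26]), np.float64(0.0)]
50 35 72 [-0.001, -0.958, -0.0, 78.7, 0.5, 20.3] [np.float64(0.32), array([ 0.29, -0.06,  1.47]), np.float64(0.0)]
58 35 75 [-0.001, -1.098, -0.0, 98.8, 0.5, 28.4] [np.float64(0.32), array([0.42, 0.1 , 1.64]), np.float64(0.0)]
```

```bash
python3 - <<'E'
from plan import *
p0,R0,_=cur(); o,e=scoop_now()
u=np.array([np.cos(e[0]),np.sin(e[0]),0]); bc=np.array([535,272,0])
for a,back,z in ((-4,22,116),(-2,38,106),(2,44,101),(6,44,97),(9,42,94),(12,42,91),(16,42,88),(22,42,82),(30,42,76),(40,42,73),(50,42,73)):
    A=np.radians(a); L=bc-u*back+[0,0,z]; pr=tool_from_scoop(L-Rs(e[0],A)@[48,0,0],e[0],A)
    print(a,back,z,delta(*pr,p0,R0))
E
```

```text
-4 22 116 [-0.001, -0.016, -0.001, -18.8, 0.6, -2.3]
-2 38 106 [-0.001, -0.051, -0.001, -32.8, 0.6, -7.2]
2 44 101 [-0.001, -0.121, -0.0, -31.1, 0.6, -11.5]
6 44 97 [-0.001, -0.19, -0.0, -23.9, 0.6, -12.1]
9 42 94 [-0.001, -0.243, -0.0, -16.8, 0.6, -10.7]
12 42 91 [-0.001, -0.295, -0.0, -11.1, 0.6, -10.3]
16 42 88 [-0.001, -0.365, -0.0, -2.8, 0.6, -9.8]
22 42 82 [-0.001, -0.47, -0.0, 9.0, 0.5, -6.6]
30 42 76 [-0.001, -0.609, -0.0, 26.0, 0.5, -1.4]
40 42 73 [-0.001, -0.784, -0.0, 49.7, 0.5, 5.8]
50 42 73 [-0.001, -0.958, -0.0, 74.0, 0.5, 15.1]
```

Scaled: -32.5 mm is -0.65, -31 mm is -0.62, -0.295 rad is -2.95.

```bash
python3 drive.py '[[[0, -0.03, 0], [-0.06, 0.006, -0.01], 0], [[0, -0.08, 0], [-0.2, 0.012, -0.03], 0], [[0, -0.16, 0], [-0.36, 0.012, -0.05], 0], [[0, -0.3, 0], [-0.5, 0.012, -0.1], 0], [[0, -0.5, 0], [-0.62, 0.012, -0.15], 0], [[0, -0.85, 0], [-0.65, 0.012, -0.19], 0], [[0, -1.21, 0], [-0.62, 0.012, -0.23], 0], [[0, -1.55, 0], [-0.55, 0.012, -0.24], 0], [[0, -1.9, 0], [-0.48, 0.012, -0.24], 0], [[0, -2.17, 0], [-0.4, 0.012, -0.23], 0], [[0, -2.43, 0], [-0.34, 0.012, -0.214], 0], [[0, -2.6, 0], [-0.3, 0.012, -0.21], 0], [[0, -2.8, 0], [-0.26, 0.012, -0.208], 0], [[0, -2.95, 0], [-0.22, 0.012, -0.206], 0], [[0, -2.95, 0], [-0.22, 0.012, -0.206], 0], [[0, -2.95, 0], [-0.22, 0.012, -0.206], 0], [[0, -2.95, 0], [-0.22, 0.012, -0.206], 0]]'; python3 st.py; python3 - <<'E'
from plan import *
p0,R0,_=cur(); o,e=scoop_now()
u=np.array([np.cos(e[0]),np.sin(e[0]),0]); bc=np.array([535,272,0])
for a,back,z in ((12,42,91),(16,42,88),(22,42,82),(30,42,77),(40,44,76),(50,46,78)):
    A=np.radians(a); L=bc-u*back+[0,0,z]; pr=tool_from_scoop(L-Rs(e[0],A)@[48,0,0],e[0],A)
    print(a,back,z,delta(*pr,p0,R0))
E
```

```text
time: 13.72
position: [391.5, 200.4, 182.7]
eef_rot: [-0.046, 0.954, 0.224, 0.194]
ft_force: [-0.1, 0.7, -3.3]
opening: 17.0
gripper_force: 60.1
lip in bin [-59.5 266.9  90.9] yaw,pitch deg,roll 0.461 12.0 0.001 F [-0.1  0.7 -3.3] open 16.96985838675347 j [ 0.28 -0.3  -0.77  0.71  0.07  2.97] t 13.7167
12 42 91 [-0.001, 0.0, -0.001, 0.4, -0.4, 0.0]
16 42 88 [-0.001, -0.07, -0.001, 8.5, -0.4, -2.0]
22 42 82 [-0.001, -0.174, -0.001, 20.7, -0.4, -2.3]
30 42 77 [-0.001, -0.314, -0.0, 38.9, -0.4, -3.2]
40 44 76 [-0.001, -0.489, -0.0, 62.6, -0.4, -5.8]
50 46 78 [-0.001, -0.663, -0.0, 87.5, -0.4, -6.6]
```

Scaled: -2 mm is -0.04, 12.5 mm is 0.25, -0.105 rad is -1.05.

```bash
python3 drive.py '[[[0, -0.35, 0], [0.08, 0, -0.02], 0], [[0, -0.7, 0], [0.17, 0, -0.04], 0], [[0, -0.7, 0], [0.17, 0, -0.04], 0], [[0, -0.7, 0], [0.17, 0, -0.04], 0], [[0, -0.7, 0], [0.17, 0, -0.04], 0], [[0, -1.05, 0], [0.25, 0, -0.044], 0], [[0, -1.05, 0], [0.25, 0, -0.044], 0], [[0, -1.05, 0], [0.25, 0, -0.044], 0]]' | grep ft_f;  python3 drive.py '[[[0, -0.35, 0], [0.08, 0, 0], 0], [[0, -0.7, 0], [0.17, 0, -0.004], 0], [[0, -0.7, 0], [0.17, 0, -0.004], 0], [[0, -0.7, 0], [0.17, 0, -0.004], 0]]'; python3 st.py; python3 look.py t4 top 200 185 110 90 6
python3 - <<'E'
from plan import *
p0,R0,_=cur(); o,e=scoop_now()
u=np.array([np.cos(e[0]),np.sin(e[0]),0]); bc=np.array([535,272,0])
for a,back,z in ((22,42,82),(30,42,77),(40,44,76),(50,46,78)):
    A=np.radians(a); L=bc-u*back+[0,0,z]; pr=tool_from_scoop(L-Rs(e[0],A)@[48,0,0],e[0],A)
    print(a,back,z,delta(*pr,p0,R0))
E
```

```text
ft_force: [-1.0, -0.3, -2.4]
time: 14.72
position: [409.1, 209.0, 192.9]
eef_rot: [-0.026, 0.967, 0.227, 0.111]
ft_force: [-0.3, 0.5, -1.5]
opening: 17.2
gripper_force: 60.1
lip in bin [-57.7 267.8  82.1] yaw,pitch deg,roll 0.461 21.9 0.001 F [-0.3  0.5 -1.5] open 17.22845484938041 j [ 0.31 -0.15 -0.59  0.91  0.04  2.99] t 14.7167
22 42 82 [-0.001, -0.001, -0.001, -0.4, -0.3, -0.6]
30 42 77 [-0.001, -0.14, -0.001, 17.3, -0.3, -4.6]
40 44 76 [-0.001, -0.315, -0.0, 40.2, -0.3, -11.3]
50 46 78 [-0.001, -0.489, -0.0, 64.6, -0.4, -16.4]
```

View pics/t4.png

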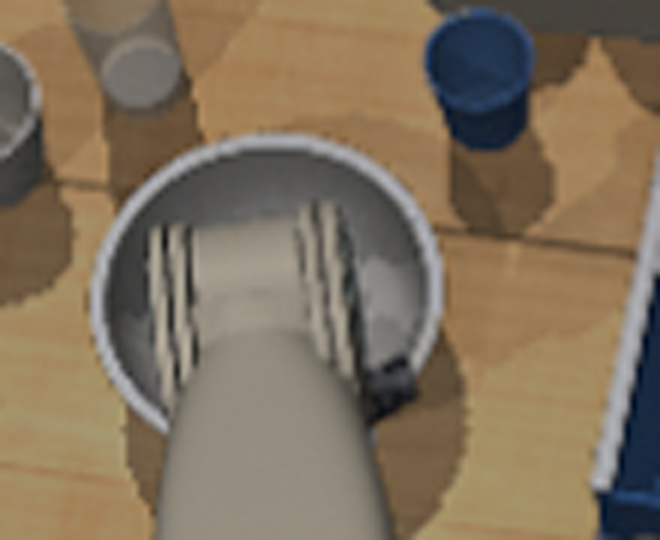

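The arm hides most of the bowl, but the wrist force is back to that of an empty scoop and no ice is outside the bowl. I'll tilt further to make sure, then lift clear.

Scaled: 29 mm is 0.58, 9 mm is 0.18, -0.3 rad is -3.

```bash
python3 drive.py '[[[0, -0.7, 0], [0.18, 0, -0.06], 0], [[0, -1.4, 0], [0.346, 0, -0.12], 0], [[0, -2.2, 0], [0.58, 0, -0.24], 0], [[0, -3, 0], [0.8, 0, -0.36], 0], [[0, -3, 0], [0.8, 0, -0.36], 0], [[0, -3, 0], [0.8, 0, -0.36], 0]]' | grep ft_f; python3 - <<'E'
from plan import *
p0,R0,_=cur(); o,e=scoop_now()
for d,a in (([0,0,70],39),([-60,-150,110],20),([-0,-350,110],0)):
    A=np.radians(a); L=o+Rs(e[0],e[1])@[48,0,0]+d; pr=tool_from_scoop(L-Rs(e[0],A)@[48,0,0],e[0],A)
    print(a,delta(*pr,p0,R0))
E
python3 st.py
```

```text
ft_force: [-0.6, -0.4, -1.7]
39 [-0.001, 0.002, -0.001, -5.3, -0.2, -69.7]
20 [-0.001, 0.334, -0.001, -166.9, 107.6, -70.1]
0 [-0.001, 0.683, -0.001, -229.3, 313.5, -23.7]
lip in bin [-59.  267.   83.3] yaw,pitch deg,roll 0.462 39.1 0.001 F [-0.6 -0.4 -1.7] open 17.33634292260248 j [ 0.34  0.1  -0.27  1.27 -0.01  3.03] t 15.2667
```

Scaled: -80 mm is -1.6, -15 mm is -0.3.

```bash
python3 drive.py '[[[0, 0, 0], [-0.02, 0, -0.3], 0], [[0, 0, 0], [-0.06, 0, -0.9], 0], [[0, 0, 0], [-0.12, 0, -1.6], 0], [[0, 0, 0], [-0.16, 0, -2.2], 0], [[0, 0, 0], [-0.16, 0, -2.2], 0]]' | grep pos; python3 - <<'E'
from plan import *
p0,R0,_=cur(); P,R=tool_from_scoop(np.array([501,-327,130]),-.12,0)
d=delta(P,R,p0,R0);print(d)
# check straight-line lip path
for s in np.linspace(0,1,6):
    r=R0@Ro.from_rotvec(np.array(d[:3])*min(1,s*1.3)).as_matrix(); p=p0+R0@np.array(d[3:])*s
    A=r@ST.T; o=p-19*r[:,2]-A@G; print((o+A@[48,0,0]).round(0),(o-A@[48,0,0]).round(0),p.round(0))
E
```

```text
position: [441.5, 224.7, 336.0]
[-0.16, 0.653, 0.569, -255.1, 473.3, 156.6]
[499. 253. 201.] [432. 220. 261.] [441. 225. 336.]
[520. 139. 186.] [439. 114. 232.] [436. 116. 308.]
[537.  20. 175.] [447.   7. 206.] [431.   8. 280.]
[ 549. -102.  168.] [ 454. -102.  181.] [ 426. -100.  252.]
[ 554. -224.  158.] [ 459. -213.  158.] [ 420. -208.  223.]
[ 549. -333.  130.] [ 453. -321.  130.] [ 415. -317.  195.]
```

Scaled: 56 mm is 1.12, -18 mm is -0.36, 0.653 rad is 6.53.

```bash
python3 drive.py '[[[-0.1, 0.5, 0.4], [-0.36, 0.68, 0.22], 0], [[-0.2, 1, 0.8], [-0.72, 1.36, 0.44], 0], [[-0.4, 1.5, 1.3], [-1.1, 2.04, 0.68], 0], [[-0.5, 2, 1.8], [-1.46, 2.7, 0.9], 0], [[-0.7, 2.7, 2.3], [-1.82, 3.38, 1.12], 0], [[-0.8, 3.3, 2.8], [-2.18, 4.06, 1.34], 0], [[-1, 4, 3.4], [-2.56, 4.74, 1.56], 0], [[-1.1, 4.6, 4], [-2.92, 5.4, 1.8], 0], [[-1.3, 5.3, 4.6], [-3.28, 6.08, 2.02], 0], [[-1.5, 6, 5.2], [-3.64, 6.76, 2.24], 0], [[-1.6, 6.53, 5.69], [-4, 7.44, 2.46], 0], [[-1.6, 6.53, 5.69], [-4.38, 8.12, 2.68], 0], [[-1.6, 6.53, 5.69], [-4.74, 8.8, 2.9], 0], [[-1.6, 6.53, 5.69], [-5.1, 9.46, 3.14], 0], [[-1.6, 6.53, 5.69], [-5.1, 9.46, 3.14], 0], [[-1.6, 6.53, 5.69], [-5.1, 9.46, 3.14], 0]]'; python3 - <<'E'
from plan import *
print(scoop_now())
for z in (60,30,10,4.5):
  P,R=tool_from_scoop(np.array([501,-327,z]),-.12,0); print(z,delta(P,R))
E
python3 look.py t5 top 200 180 260 130 3; python3 - <<'E'
import cv2
a=cv2.imread("pics/t5.png"); 
cv2.imwrite("pics/t5.png",a[:, :])
E
```

```text
time: 17.02
position: [410.1, -317.3, 188.7]
eef_rot: [0.019, 0.954, -0.059, 0.294]
ft_force: [-0.7, -0.2, -1.7]
opening: 17.2
gripper_force: 60.8
(array([ 495.04757775, -328.01755135,  122.26332289]), array([-0.12349673,  0.01317345, -0.00240806]))
60 [0.004, 0.013, -0.001, -31.6, -1.4, 55.2]
30 [0.004, 0.013, -0.001, -48.5, -1.5, 80.0]
10 [0.004, 0.013, -0.001, -59.7, -1.6, 96.5]
4.5 [0.004, 0.013, -0.001, -62.8, -1.6, 101.0]
```

View pics/t5.png

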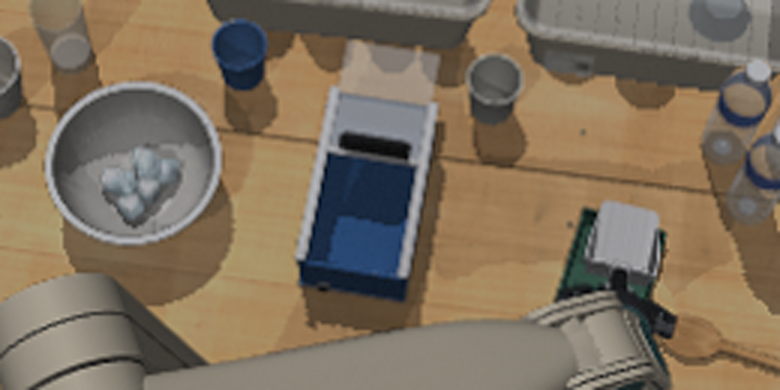

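The ice is in the bowl, clustered around (140,185), with none on the table. The bin is empty and the scoop hangs over the tray at (620,235). Now to lower it.

Scaled: 62 mm is 1.24, -10 mm is -0.2, 0.013 rad is 0.13.

```bash
python3 drive.py '[[[0.04, 0.13, 0], [-0.2, -0.02, 0.36], 0], [[0.04, 0.13, 0], [-0.44, -0.03, 0.76], 0], [[0.04, 0.13, 0], [-0.72, -0.03, 1.24], 0], [[0.04, 0.13, 0], [-0.96, -0.03, 1.6], 0], [[0.04, 0.13, 0], [-1.12, -0.03, 1.82], 0], [[0.04, 0.13, 0], [-1.16, -0.03, 1.88], 0], [[0.04, 0.13, 0], [-1.16, -0.03, 1.88], 0]]'; python3 - <<'E'
from plan import *
print(scoop_now())
for z in (8,6,4,2):
  P,R=tool_from_scoop(np.array([501,-327,z]),-.12,0); print(z,delta(P,R))
E
```

```text
time: 17.65
position: [416.7, -313.9, 79.6]
eef_rot: [0.017, 0.952, -0.055, 0.301]
ft_force: [-0.1, -0.4, -1.1]
opening: 17.3
gripper_force: 60.8
(array([ 502.66759761, -323.85688824,   14.34167096]), array([-0.11571427, -0.00071975,  0.00055471]))
8 [-0.003, -0.001, 0.003, -4.6, 2.9, 4.4]
6 [-0.003, -0.001, 0.003, -5.8, 2.9, 6.1]
4 [-0.003, -0.001, 0.003, -6.9, 2.9, 7.7]
2 [-0.003, -0.001, 0.003, -8.1, 2.9, 9.3]
```

Scaled: 6 mm is 0.12, -5.8 mm is -0.116.

```bash
python3 drive.py '[[[0, 0, 0], [-0.06, 0.03, 0.06], 0], [[0, 0, 0], [-0.1, 0.058, 0.1], 0], [[0, 0, 0], [-0.116, 0.058, 0.12], 0], [[0, 0, 0], [-0.116, 0.058, 0.12], 0]]' | grep -E "pos|ft"; python3 drive.py '[[[0, 0, 0], [-0.014, 0, 0.02], 0], [[0, 0, 0], [-0.014, 0, 0.02], 0]]' | grep -E "pos|ft"; python3 drive.py '[[[0, 0, 0], [-0.014, 0, 0.02], 0], [[0, 0, 0], [-0.014, 0, 0.02], 0]]' | grep -E "pos|ft"; python3 -c "
from plan import *
print(scoop_now())"
```

```text
position: [416.2, -320.4, 73.3]
ft_force: [-0.8, -0.4, -1.3]
position: [416.0, -320.2, 71.6]
ft_force: [-0.7, 1.4, -1.4]
position: [415.9, -319.9, 70.1]
ft_force: [-0.3, 0.6, -1.9]
(array([ 501.93939785, -330.20982262,    4.95557084]), array([-0.11756824, -0.00256053, -0.00189916]))
```

```bash
python3 drive.py '[[[0, 0, 0], [-0.014, -0.02, 0.02], 0], [[0, 0, 0], [-0.014, -0.02, 0.02], 0]]' | grep -E "pos|ft"; python3 -c "
from plan import *
print(scoop_now())"
```

```text
position: [415.9, -318.6, 68.6]
ft_force: [-0.1, -0.2, -2.0]
(array([ 501.96098265, -328.82835761,    3.48444183]), array([-0.11741636, -0.00227254, -0.00144831]))
```

Scaled: 0.8 mm is 0.016, -0.6 mm is -0.012.

```bash
python3 drive.py '[[[0, 0, 0], [-0.012, 0, 0.016], 0], [[0, 0, 0], [-0.012, 0, 0.016], 0]]' | grep -E "pos|ft"; python3 drive.py '[[[0, 0, 0], [-0.012, 0, 0.016], 0], [[0, 0, 0], [-0.012, 0, 0.016], 0]]' | grep -E "pos|ft"; python3 -c "
from plan import *
print(scoop_now())"
```

```text
position: [416.3, -318.9, 68.3]
ft_force: [-0.8, 0.4, 0.2]
position: [416.7, -319.2, 68.1]
ft_force: [-3.8, 1.7, 6.3]
(array([ 502.96160252, -329.47449563,    3.21743641]), array([-0.11676065, -0.00529131, -0.00214218]))
```

```bash
python3 drive.py '[[[0, 0, 0], [0.008, 0, -0.01], 85], [[0, 0, 0], [0.008, 0, -0.01], 85], [[0, 0, 0], [0.008, 0, -0.01], 85], [[0, 0, 0], [0.008, 0, -0.01], 85], [[0, 0, 0], [0.008, 0, -0.01], 85], [[0, 0, 0], [0.008, 0, -0.01], 85], [[0, 0, 0], [0.008, 0, -0.2], 85], [[0, 0, 0], [0.008, 0, -0.6], 85], [[0, 0, 0], [0.008, 0, -1.2], 85], [[0, 0, 0], [0.008, 0, -1.9], 85], [[0, 0, 0], [0.008, 0, -2.6], 85], [[0, 0, 0], [0.008, 0, -2.6], 85]]'; python3 - <<'E'
from plan import *
c=ctrl.camera("top"); np.savez("t6.npz",**{k:np.array(v) for k,v in c.items()}); C=cloud(c)
# scoop check: floor depth on trough pixels expected
o,e=np.array([502,-329,4.]),[-.117,0]
for q in ((0,0,2.6),(30,0,2.6),(30,20,2.6),(-30,0,2.6),(-30,25,2.6),(-48,0,46)):
    w=o+Rs(*e)@q; u=proj(c,[w])[0]; i,j=round(u[1]),round(u[0]); print(q,w.round(0),C[i,j].round(0),c["pixels"][i,j])
# grip bar: dark pixels near z 114
m=(c["pixels"].max(2)<50)
P=C[225-15:225+25,305:345][m[210:250,305:345]]; P=P[(P[:,2]>100)&(P[:,2]<125)]
B=np.array([wbin(x) for x in P]); print(len(B),B.mean(0),B.min(0),B.max(0))
E
```

```text
time: 19.82
position: [341.7, -313.1, 179.2]
eef_rot: [0.023, 0.951, -0.055, 0.303]
ft_force: [0.8, -1.4, 0.6]
opening: 85.0
gripper_force: 0.0
(0, 0, 2.6) [ 502. -329.    7.] [ 501. -330.   11.] [157 156 159]
(30, 0, 2.6) [ 532. -333.    7.] [ 529. -331.   14.] [158 157 160]
(30, 20, 2.6) [ 534. -313.    7.] [ 531. -312.   11.] [154 154 156]
(-30, 0, 2.6) [ 472. -325.    7.] [ 450. -319.   63.] [86 85 87]
(-30, 25, 2.6) [ 475. -301.    7.] [ 458. -298.   55.] [104 103 105]
(-48, 0, 46) [ 454. -323.   50.] [ 453. -324.   58.] [84 84 85]
70 [ 42.52896219  -0.38741353 111.00239745] [ 37.02507698 -39.47126017 100.00920387] [ 48.68735552  39.18127477 122.9860573 ]
```

The scoop lies in the tray (depth at trough pixels matches the expected positions) and the gripper is clear. The cover bar is at bin x ≈ 42.5 mm. Next I'll go behind the bar with closed fingers and pull the cover shut.

```bash
cat > cov.py <<'E'
import sys
from plan import *
v=np.array(sys.argv[1:],float).reshape(-1,2); p0,R0,q=cur()
R=np.array([[1,0,0],[0,-1,0],[0,0,-1.]]); R=Ro.from_euler("z",BIN[2]).as_matrix()@R
print("now tcp in bin",wbin(p0).round(1),"F",q["ft_force"].round(1),q["opening"],q["joints"].round(2))
for x,z in v: print((x,z),delta(binw(x,0,z),R,p0,R0))
E
python3 cov.py 72 190 72 150
```

```text
now tcp in bin [-194.2 -303.9  177.2] F [-0.6 -0.8 -0.7] 85.1554717366932 [-1.22 -0.22 -0.79  0.68  0.54  2.13]
(np.float64(72.0), np.float64(190.0)) [0.034, -0.616, -0.078, 204.7, -325.0, 126.0]
(np.float64(72.0), np.float64(150.0)) [0.034, -0.616, -0.078, 181.5, -325.3, 158.6]
```

```bash
python3 drive.py '[[[0, -0.5, 0], [0.36, -0.58, 0.22], 0], [[0, -1, -0.1], [0.74, -1.18, 0.46], 0], [[0.1, -2, -0.2], [1.12, -1.76, 0.68], 0], [[0.1, -3, -0.3], [1.48, -2.36, 0.92], 0], [[0.2, -4, -0.4], [1.86, -2.94, 1.14], 0], [[0.3, -5, -0.6], [2.24, -3.54, 1.38], 0], [[0.34, -6, -0.78], [2.6, -4.14, 1.6], 0], [[0.34, -6.16, -0.78], [2.98, -4.72, 1.84], 0], [[0.34, -6.16, -0.78], [3.34, -5.32, 2.06], 0], [[0.34, -6.16, -0.78], [3.72, -5.9, 2.3], 0], [[0.34, -6.16, -0.78], [4.1, -6.5, 2.52], 0], [[0.34, -6.16, -0.78], [4.1, -6.5, 2.52], 0], [[0.34, -6.16, -0.78], [4.1, -6.5, 2.52], 0]]'; python3 cov.py 72 150 72 101
```

```text
time: 20.95
position: [619.3, -13.2, 185.6]
eef_rot: [-0.003, 1.0, -0.015, -0.002]
ft_force: [0.1, -0.1, 0.3]
opening: 0.3
gripper_force: 0.0
now tcp in bin [ 72.1   5.4 185.6] F [ 0.1 -0.1  0.3] 0.2765754763337544 [-0.13  0.3  -0.1   1.18  0.01  3.04]
(np.float64(72.0), np.float64(150.0)) [-0.007, 0.005, 0.005, 0.0, 5.6, 35.6]
(np.float64(72.0), np.float64(101.0)) [-0.007, 0.005, 0.005, 0.2, 5.9, 84.6]
```

Scaled: 82 mm is 1.64, 74 mm is 1.48.

```bash
python3 drive.py '[[[0, 0, 0], [0, 0.06, 0.3], 0], [[0, 0, 0], [0, 0.1, 0.7], 0], [[0, 0, 0], [0, 0.11, 1.16], 0], [[0, 0, 0], [0, 0.11, 1.48], 0], [[0, 0, 0], [0, 0.11, 1.64], 0], [[0, 0, 0], [0, 0.11, 1.64], 0]]'; python3 cov.py 72 102 60 102 -83 102
```

```text
time: 21.45
position: [615.0, -20.6, 102.6]
eef_rot: [-0.004, 1.0, -0.018, -0.004]
ft_force: [-0.8, 0.4, -0.1]
opening: 0.1
gripper_force: 0.0
now tcp in bin [ 68.1  -2.2 102.6] F [-0.8  0.4 -0.1] 0.11240783046530406 [-0.14  0.36 -0.2   1.02  0.01  3.04]
(np.float64(72.0), np.float64(102.0)) [-0.007, 0.009, 0.001, 3.9, -2.2, 0.5]
(np.float64(60.0), np.float64(102.0)) [-0.007, 0.009, 0.001, -8.1, -2.2, 0.6]
(np.float64(-83.0), np.float64(102.0)) [-0.007, 0.009, 0.001, -151.1, -2.3, 1.9]
```

Scaled: -136 mm is -2.72, -134 mm is -2.68.

```bash
python3 drive.py '[[[0, 0, 0], [-0.08, 0, 0], 0], [[0, 0, 0], [-0.2, 0, 0], 0], [[0, 0, 0], [-0.36, -0.02, 0], 0], [[0, 0, 0], [-0.56, -0.04, 0], 0], [[0, 0, 0], [-0.76, -0.04, 0], 0], [[0, 0, 0], [-0.96, -0.04, 0.01], 0], [[0, 0, 0], [-1.16, -0.04, 0.01], 0], [[0, 0, 0], [-1.36, -0.04, 0.02], 0], [[0, 0, 0], [-1.56, -0.04, 0.02], 0], [[0, 0, 0], [-1.76, -0.04, 0.02], 0], [[0, 0, 0], [-1.96, -0.04, 0.02], 0], [[0, 0, 0], [-2.16, -0.04, 0.03], 0], [[0, 0, 0], [-2.32, -0.04, 0.03], 0], [[0, 0, 0], [-2.48, -0.04, 0.03], 0], [[0, 0, 0], [-2.6, -0.04, 0.03], 0], [[0, 0, 0], [-2.68, -0.04, 0.03], 0], [[0, 0, 0], [-2.72, -0.04, 0.03], 0]]'; python3 cov.py -83 102
for i in 1 2 3 4; do python3 drive.py '[[[0, 0, 0], [-0.04, 0, 0], 0], [[0, 0, 0], [-0.04, 0, 0], 0]]' | grep -E "pos|ft"; done
```

```text
time: 22.87
position: [481.4, -13.4, 104.4]
eef_rot: [-0.004, 1.0, -0.017, -0.002]
ft_force: [1.5, 1.3, -0.9]
opening: -0.2
gripper_force: 0.8
now tcp in bin [-65.7   0.2 104.4] F [ 1.5  1.3 -0.9] -0.1851389254849154 [-0.17  0.13 -0.49  0.95  0.01  3.01]
(np.float64(-83.0), np.float64(102.0)) [-0.007, 0.004, 0.002, -17.3, 0.2, 2.5]
position: [479.7, -13.6, 104.4]
ft_force: [0.4, -0.3, -0.1]
position: [478.2, -13.7, 104.5]
ft_force: [0.4, 0.7, -0.2]
position: [476.2, -13.6, 104.6]
ft_force: [1.0, -0.3, -0.7]
position: [474.1, -13.5, 104.7]
ft_force: [0.9, -0.3, -0.2]
```

```bash
for i in 1 2 3 4 5; do python3 drive.py '[[[0, 0, 0], [-0.04, 0, 0], 0], [[0, 0, 0], [-0.04, 0, 0], 0]]' | grep -E "pos|ft"; done
```

```text
position: [472.1, -13.3, 104.8]
ft_force: [0.1, -0.5, -0.3]
position: [470.0, -13.2, 104.7]
ft_force: [0.7, -1.3, -0.5]
position: [468.0, -13.1, 104.7]
ft_force: [0.2, 0.1, 0.6]
position: [466.0, -13.0, 104.7]
ft_force: [0.4, -0.1, -0.5]
position: [465.5, -13.0, 104.9]
ft_force: [4.3, 0.7, -3.1]
```

Scaled: -1.5 mm is -0.03.

```bash
python3 drive.py '[[[0, 0, 0], [-0.03, 0, 0], 0], [[0, 0, 0], [-0.03, 0, 0], 0]]' | grep -E "pos|ft"; python3 - <<'E'
from plan import *
for n in ("scene","top"):
    c=ctrl.camera(n); C=cloud(c); m=c["pixels"].max(2)<55
    u=proj(c,[binw(-100,0,105)])[0].astype(int); print(n,u)
    y,x=u[1],u[0]; P=C[y-20:y+20,x-25:x+25][m[y-20:y+20,x-25:x+25]]; P=P[(P[:,2]>98)&(P[:,2]<120)]
    B=np.array([wbin(q) for q in P]); B=B[(B[:,0]<-80)&(abs(B[:,1])<45)] if len(B) else B
    if len(B): print(len(B),np.percentile(B,[5,50,95],axis=0).round(1).tolist())
E
```

```text
position: [465.5, -13.0, 105.1]
ft_force: [7.7, -0.3, -6.0]
scene [352 253]
204 [[-107.6, -31.9, 99.4], [-103.7, 5.0, 110.9], [-94.0, 37.2, 117.5]]
top [317 264]
53 [[-108.3, -38.2, 99.0], [-102.4, -16.2, 108.7], [-93.7, 3.8, 119.1]]
```

The force rose at the stop exactly where expected, and the bar is at bin x ≈ -100, so the cover is shut. I'll back off and rise clear.

```bash
python3 drive.py '[[[0, 0, 0], [0.08, 0, 0], 0], [[0, 0, 0], [0.24, 0, -0.04], 0], [[0, 0, 0], [0.32, 0, -0.3], 0], [[0, 0, 0], [0.32, 0, -0.9], 0], [[0, 0, 0], [0.32, 0, -1.6], 0], [[0, 0, 0], [0.32, 0, -2.4], 0], [[0, 0, 0], [0.32, 0, -2.4], 0], [[0, 0, 0], [0.32, 0, -2.4], 0]]'; python3 - <<'E'
from plan import *
c=ctrl.camera("top"); C=cloud(c); m=c["pixels"].max(2)<55
s=ctrl.camera("scene"); D=cloud(s); ms=s["pixels"].max(2)<55
for C,m,cc in ((C,m,c),(D,ms,s)):
    P=C[m]; P=P[(P[:,2]>98)&(P[:,2]<120)]; B=np.array([wbin(q) for q in P]); B=B[(abs(B[:,1])<42)&(B[:,0]>-115)&(B[:,0]<60)]
    print(len(B),np.percentile(B,[5,50,95],axis=0).round(1).tolist() if len(B) else "")
o=np.array([502,-329,4.])
for q in ((0,0,2.6),(30,0,2.6),(30,20,2.6)):
    u=proj(c,[o+Rs(-.117,0)@q])[0]; print(cloud(c)[round(u[1]),round(u[0])].round(0))
print(ctrl.hand_in())
E
```

```text
time: 25.3
position: [481.1, -14.6, 227.7]
eef_rot: [-0.003, 1.0, -0.017, 0.001]
ft_force: [0.0, -0.3, -0.7]
opening: -0.0
gripper_force: 0.0
58 [[-110.3, -34.5, 100.7], [-103.2, -11.5, 111.3], [-95.9, 15.9, 119.1]]
184 [[-107.0, -32.9, 99.7], [-103.6, 3.9, 110.8], [-96.3, 37.3, 116.5]]
[ 503. -330.    6.]
[ 527. -330.   19.]
[ 531. -312.   12.]
the job is handed in; nothing more can be done
None
```

I handed the job in at about 25 s: all seven pieces of ice appear to be in the bowl, the scoop is back flat in its tray and the cover is pulled to its stop; the hand-in returned no verdict.

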